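# Lock the goldsmith's bench pin in its bracket

### The arm

A 6-joint arm with a two-finger parallel gripper is mounted at the origin on the work surface. World frame = base frame: x ahead of the robot, y to its left, z up, the work surface at z = 0. Lengths are in m, angles in rad, forces in N, time in s.
With the tool pointing down it reaches from about 0.375 to 0.9 m from the base axis. Payload 3.1 kg.
Tool frame: the origin (TCP) lies midway between the tips of the shut fingers; the grasp point (between the pads) lies robot.tcp_to_grasp behind it (robot.tcp_to_grasp is the distance from the TCP to the grasp point, in m); z points along the fingers, y is the direction in which the jaws open and shut (so a half turn about z gives the same grasp; the last joint's range is limited). The gripper opens to 87 mm and grips with 3 to 60 N. Pads are 19 mm wide; open, the fingers measure 117 mm over their backs; the gripper's body (75 mm by 190 mm) begins 51 mm behind the grasp point.
Start: joints at [-1.476, 0.527, 1.433, -0, 1.181, -0.178], TCP at [0.168, -0.602, 0.223] pointing down, gripper open.
Joint ranges: [-3.08, 3.08], [-0.75, 2.2], [0.22, 2.44], [-1.43, 4.57], [0, 2.65], [-2.85, 2.85]. Speed limits (rad/s): [2.79, 2.79, 3.14, 3.14, 3.14, 3.14].

### API

Orientations are given as a unit quaternion [x, y, z, w].
In Python, from rig import robot, cams, nets gives the robot as it stands. The module is installed in compiled form; this text tells all that it offers.
- The arm moves only by the tool play_rows, never from a script. Its argument "commands" is a list of rows, each an object of numbers: "x", "y", "z": the shift along the tool's x, y, z in mm; "spin": the turn about the tool's z in rad. In form: [{"x": .., "y": .., "z": .., "spin": ..}, ...]. A call has 1 to 8 rows; each row shifts and turns the pose as measured when the row begins, along the tool's axes as they then stand; what a row does not reach is not made up. A row lasts 1/10 s, in which the tool goes at most 50 mm and 8.59 degrees, less where a joint would pass 70% of its speed; a pose out of reach is approached as far as the arm can. A call is refused whole if a number of a shift passes 50 or a number of a turn 0.15, either way. A call with a gripper value outside its range is refused whole. "grip" is the opening, from 0 (shut) to 1 (fully open), set as the call begins (left out, the last holds). The fingers move at their own pace and stop on an object; "newtons" is the grip in N (left out, the last holds). Time passes only in rows, so rows that do not move let the fingers close. It gives the time, the measured TCP pose, the force and the opening at its end, in the units of the state.
- robot.get_obs(): the state, without advancing time (a new reading comes with each control period).
- cams.camera(name): name is "side" or "top"; returns a dict with "img" (400x640x3 uint8, red, green, blue), "fx", "fy", "cx", "cy" (pixels), "k1" (the pictures are not rectified: a ray, as slopes to the right and down, at radius r is drawn at 1 + k1 r^2 times it, then the intrinsics apply), "world_to_cam" (4x4, takes a point from world to camera coordinates). Camera axes: x right, y up, looking along -z (the intrinsics and any distortion apply to the point x, -y, -z); pixel columns grow to the right and rows downward; lengths in m; the calibration is good to about 2 mm. A picture is of the moment at which its call begins. There is no depth.
- robot.hand_in(): hands the job in, once; it reports no verdict.
Trained networks look in a picture, given as the dict that the camera call returned (one of the last four; its "shot" number tells which), for a name from the list of things; names that differ only in an ending like _2 or _b are one class to them, and where a whole thing is asked for, a point or a joint stands for the part that bears it (a point fixed in the world has none). Each returns a list of dicts, best first, with "conf" (0 to 1); they miss things now and then, are a little off and sometimes report something else, mostly with a low value. They report only what shows in the picture. A call takes as long as a camera call. They do not tell look-alikes from the thing itself.
- nets.outline_of(picture, name): "region" (400x640 bool, what is visible of it) and "pixel" ([column, row] in pixels, amid what is visible of it).
The state is a dict: "time": time; "q": joint angles; "joint_velocities": joint speeds; "joint_torque": joint torques, N m; "position": TCP position; "tool_rot": TCP orientation; "ft_force": force on the tool from outside, world axes, zero at the start; "moment": the same for the moment, N m; "grip_width": finger opening in m.
Only numpy, scipy, OpenCV 4.12 (cv2) and the standard library are available. Lean on these libraries where they do the work, as an engineer would, in place of code of your own. Each camera call takes 0.05 s, during which the arm holds its last target.

### The job

Fix the wooden bench pin in its bench bracket: push the bench pin fully home, then take the red-handled locking pin from the tool rack and insert it all the way through the hole in the blue flange so that its collar sits on the flange, and finally slide the brass keeper fully over the collar to trap it. Let go of everything and leave the other tools where they are.

Things in the scene. Friction and masses are not known exactly. Their poses are not given: they have to be found in the camera images.
- flange_hole (a point): Centre of the mouth of the hole in the blue flange on top of the steel bracket, 75 mm above the bench. The hole is 16.5 mm in diameter, vertical, through the 12 mm flange; below it lie the bench pin (its own hole 18 mm in diameter) and then free space. Both holes are in line when the bench pin is fully home. Axes as the bracket's.
- bracket: Dark steel bracket fixed to the bench, 75 mm high; origin on the bench under the hole. +x: the way the bench pin is pushed in; +y: from the hole to where the open keeper waits; +z up. From the hole its blue flange spans x -45 to 45, y -47 to 117 mm; two 13 mm tall guide strips stand on it beside the keeper at x = 23 to 31 and -31 to -23, y = 39 to 117 mm.
- bench_pin (a joint): Slide of the bench pin: 0 is drawn out, 0.035 m is fully home against its stop. It moves along the bracket's +x, takes about 4 N to slide, and stays where it is left.
- bench_pin_front (a point): Centre of the flat front end face (60 mm wide, 22 mm high) of the light hardwood bench pin, 49 mm above the bench; axes as the bracket's, the face looks along -x. Free space in front and underneath. It lies 85 mm from the hole along -x when home and up to 120 mm when drawn out.
- keeper (a joint): Slide of the brass keeper: 0 is fully open, 0.046 m is fully over the hole. It moves along the bracket's -y, takes about 2 N to slide, and stays where it is left. It is a forked plate 42 mm wide, 84 to 89 mm above the bench, whose 22 mm slot straddles the locking pin's handle and covers its collar; the collar blocks it unless the pin is seated.
- keeper_tab (a point): Centre of the keeper's upright thumb tab: 30 mm along the bracket's x, 12 mm along y, 25 mm high (from 89 to 114 mm above the bench). The keeper's plate reaches 8 mm past the tab's outer (+y) face. The tab's centre is 50 mm from the hole along +y when the keeper is closed, 96 mm when fully open. Axes as the bracket's.
- locking_pin_grip (a point): Middle of the grip on the red plastic handle of the locking pin, on its axis. The handle is 18 mm in diameter, from 36 mm below this point to 24 mm above it; under it is a steel collar 32 mm in diameter, 6 mm thick, then the rod. The pin stands upright in one of the rack's holes, this point 112 mm above the bench; seated in the flange, 117 mm. z runs up along the pin.
- locking_pin_foot (a point): Centre of the lower end of the locking pin's steel rod (14 mm in diameter, 60 mm long, tapered to 8 mm over the last 6 mm), 102 mm below the grip point and 60 mm below the collar's underside; z runs up along the pin. When seated it is 60 mm below the mouth of the flange hole.
- rack_top (a point): Centre of the top face, 70 mm above the bench, of the light wooden tool rack (60 mm along its x, 210 mm along its y), fixed to the bench. It has three 18 mm holes at y = -70, 0 and +70 mm; the locking pin hangs by its collar in one of them, two other tools stand in the others. Any hole may hold any tool.
- dapping_punch_center (a point): Middle of an all-steel punch, 12 mm rod with a 22 mm ball on top, 125 mm tall, standing in the rack; a bystander.
- graver_center (a point): Middle of a graver, 12 mm dark rod with a dark wooden pear handle up to 22 mm wide, 125 mm tall, standing in the rack; a bystander.
- hammer: Hammer lying on the bench beyond the rack, a bystander.
- jar_center (a point): Middle of a closed amber jar, 60 mm in diameter and 65 mm high, standing on the bench; a bystander.
There are look-alikes about, which are no part of the job. Several things have the shape of the bracket; the one meant has the colours described above.

How it is judged:
By the outcome, as a careful person would: the job done as asked, in the order asked, and still so for the second after the job is handed in, with the robot touching nothing.
It also fails if it takes over 72 s, if anything falls off the work surface, if the arm or the gripper's body presses on something with over 40 N, if the wrist force passes 120 N, or if a joint passes its speed limit or range.

## Working session

There is one attempt and no reset: what is moved stays moved. The work goes in short steps, Python scripts to look and compute and a tool call to move; the robot and the scene stay as the last step left them, time stands still between calls to the robot, and variables do not carry over. Pictures are saved under pics/ and viewed, and the job is handed in when it is done.

Besides the shell and the picture viewer there is one more tool, called after "Emit:" by a JSON object that holds its "method" and its "body", one argument or row to a line. play_rows: Moves the arm, as the interface text tells. Its arguments: {"type":"object","properties":{"commands":{"type":"array"},"grip":{"type":"number"},"newtons":{"type":"number"}},"required":["commands"]}

```bash
mkdir -p pics; python3 - <<'E'
from rig import robot,cams,nets
import cv2,numpy as np
o=robot.get_obs()
for k in("time","q","position","tool_rot","ft_force","grip_width"):print(k,o[k])
print(robot.tcp_to_grasp)
for n in("side","top"):
    c=cams.camera(n);cv2.imwrite(f"pics/{n}0.png",c["img"][:,:,::-1])
    print(n,{k:(v if k!="world_to_cam" else np.round(v,3).tolist()) for k,v in c.items() if k!="img"})
    for nm in("flange_hole","bracket","bench_pin","bench_pin_front","keeper","keeper_tab","locking_pin_grip","rack_top","jar_center","graver_center","dapping_punch_center","hammer"):
        try:
            r=nets.outline_of(c,nm);print(nm,[(round(d["conf"],2),np.round(d["pixel"],1).tolist(),int(d["region"].sum())) for d in r])
        except Exception as e:print(nm,e)
E
```

```text
time 0.0
q [-1.47646355e+00  5.28456721e-01  1.43390013e+00  3.31768501e-05
  1.18140893e+00 -1.78510531e-01]
position [ 0.16838009 -0.60112883  0.22157814]
tool_rot [ 9.90709262e-01  1.35992560e-01  6.10449820e-05 -1.08495672e-03]
ft_force [-0.92745909  0.05616115  0.20993777]
grip_width 0.08704386644941545
0.0187
side {'fx': 492.0432163116798, 'fy': 492.0432163116798, 'cx': 321.1012214008843, 'cy': 198.33089737094687, 'k1': -0.0759234216643003, 'world_to_cam': [[-0.987, -0.163, -0.01, 0.487], [0.076, -0.507, 0.858, -0.154], [-0.145, 0.846, 0.513, -1.255], [0.0, 0.0, 0.0, 1.0]], 'shot': 1}
flange_hole [(0.87, [369.2, 217.7], 2643), (0.72, [285.8, 195.2], 2082), (0.59, [416.4, 193.6], 788)]
bracket [(0.96, [414.6, 192.6], 771), (0.59, [287.1, 195.5], 2193), (0.59, [373.9, 216.9], 2770)]
bench_pin [(0.6, [399.6, 213.3], 567), (0.58, [313.1, 187.0], 358)]
bench_pin_front [(0.97, [400.6, 212.6], 494), (0.71, [280.8, 189.5], 193), (0.62, [312.6, 188.8], 344), (0.62, [311.4, 267.0], 178)]
keeper [(0.84, [366.2, 211.0], 220), (0.66, [309.6, 299.8], 1821), (0.5, [283.4, 188.7], 217)]
keeper
[... 695 characters left out ...]
1.6, 241.1], 2963), (0.67, [434.2, 347.4], 585)]
bench_pin [(0.9, [433.6, 343.8], 598), (0.63, [368.4, 172.4], 584), (0.59, [328.5, 265.6], 242)]
bench_pin_front [(0.89, [433.4, 344.2], 614), (0.79, [370.2, 175.0], 580), (0.76, [327.4, 267.3], 174)]
keeper [(0.89, [340.5, 146.4], 408), (0.81, [306.7, 234.8], 436)]
keeper_tab [(0.83, [340.5, 144.2], 419), (0.79, [305.8, 232.4], 445)]
locking_pin_grip [(0.53, [177.2, 189.4], 154)]
rack_top [(0.7, [211.7, 199.9], 1737), (0.49, [341.2, 144.1], 432)]
jar_center [(0.92, [452.8, 210.1], 527), (0.5, [175.1, 191.8], 141)]
graver_center [(0.52, [201.4, 197.8], 72)]
dapping_punch_center [(0.39, [230.5, 197.6], 77)]
hammer [(0.97, [213.4, 116.4], 1083)]
```

View pics/side0.png

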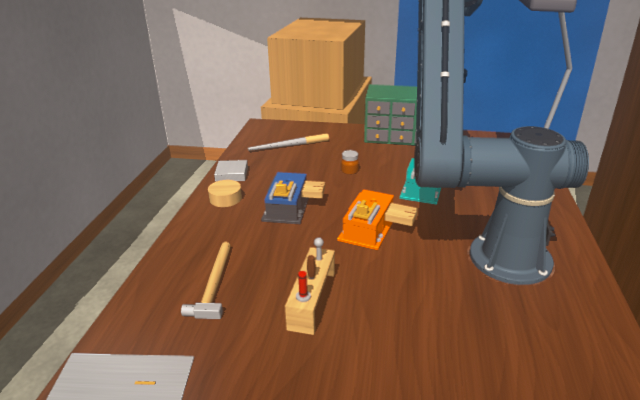

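View pics/top0.png

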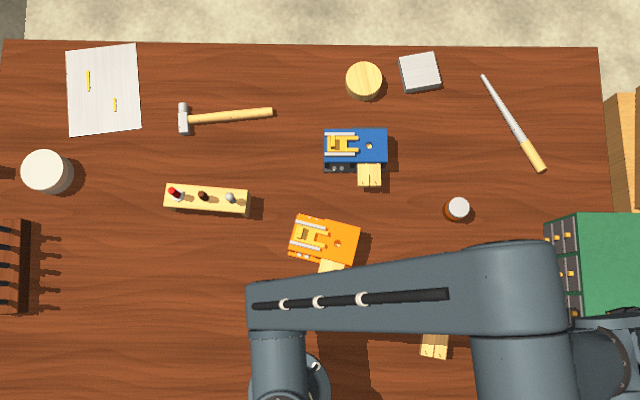

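```bash
python3 - <<'E'
import cv2
a=cv2.imread("pics/top0.png");
cv2.imwrite("pics/top0a.png",cv2.resize(a[120:290,280:420],None,fx=3.5,fy=3.5,interpolation=2))
cv2.imwrite("pics/top0b.png",cv2.resize(a[160:240,150:270],None,fx=6,fy=6,interpolation=2))
a=cv2.imread("pics/side0.png");
cv2.imwrite("pics/side0a.png",cv2.resize(a[170:340,260:460],None,fx=4,fy=3.5,interpolation=2))
E
```

```text
(no output)
```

Both pictures show the blue bracket: around (355,147) in top and (286,195) in side. The orange and teal ones are look-alikes. The red locking pin is at the left end of the rack, at (175,191) in top and (303,285) in side.

View pics/top0a.png

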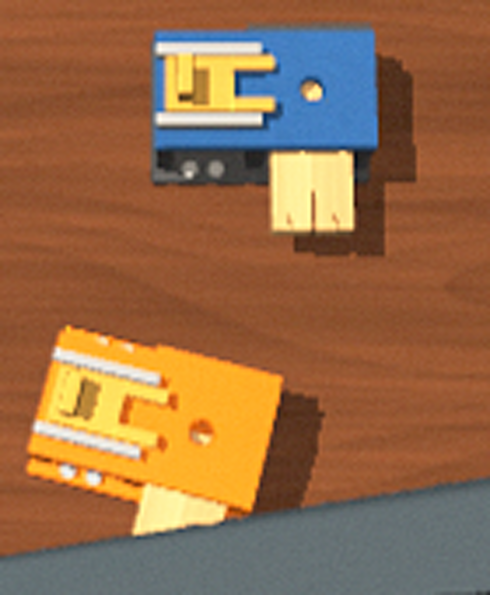

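View pics/top0b.png

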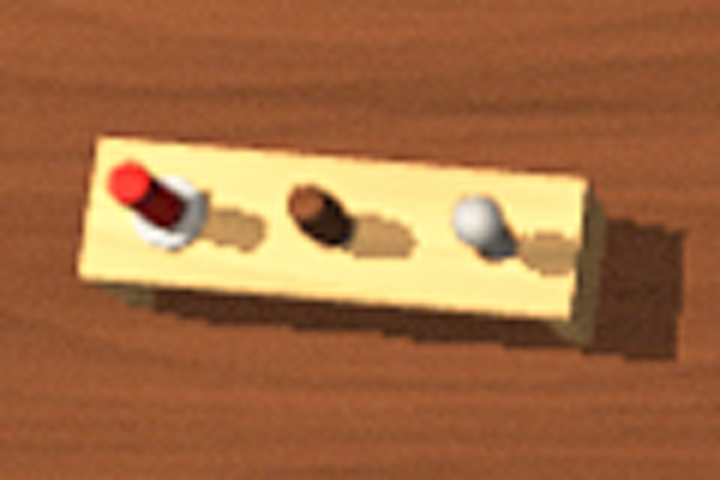

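View pics/side0a.png

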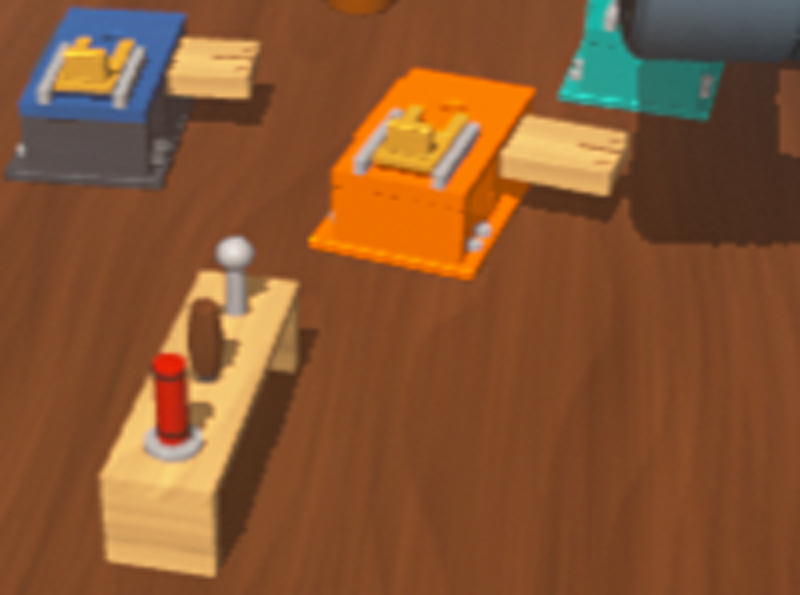

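```bash
cat > h.py <<'E'
import numpy as np,cv2
from scipy.optimize import least_squares
def proj(c,P):
    P=np.atleast_2d(np.asarray(P,float));W=c["world_to_cam"]
    p=P@W[:3,:3].T+W[:3,3];a=p[:,0]/-p[:,2];b=-p[:,1]/-p[:,2]
    s=1+c["k1"]*(a*a+b*b)
    return np.c_[c["fx"]*a*s+c["cx"],c["fy"]*b*s+c["cy"]]
def atz(c,uv,z):
    r=[]
    for q in np.atleast_2d(uv):
        r.append(least_squares(lambda p:proj(c,[p[0],p[1],z])[0]-q,[.6,-.1]).x)
    return np.array(r)
def tri(cs,uvs):
    return least_squares(lambda p:np.r_[tuple(proj(c,p)[0]-q for c,q in zip(cs,uvs))],[.6,-.1,.1])
def pics(tag):
    from rig import cams
    out=[]
    for n in("top","side"):
        c=cams.camera(n);cv2.imwrite(f"pics/{n}_{tag}.png",c["img"][:,:,::-1]);out.append(c)
    return out
def crop(c,u,v,w,h,s,name):
    u,v=int(u-w/2),int(v-h/2);u=max(u,0);v=max(v,0)
    cv2.imwrite("pics/"+name,cv2.resize(c["img"][v:v+h,u:u+w,::-1],None,fx=s,fy=s,interpolation=2))
    return u,v
E
python3 - <<'E'
from h import *
t,s=pics("1")
im=t["img"].astype(int)
hsv=cv2.cvtColor(t["img"],cv2.COLOR_RGB2HSV)
m=(hsv[...,0]>100)&(hsv[...,0]<125)&(hsv[...,1]>120)&(hsv[...,2]>60)
m[:100]=0;m[200:]=0;m[:,:300]=0;m[:,420:]=0
v,u=np.nonzero(m);print(u.min(),u.max(),v.min(),v.max(),m.sum())
w=atz(t,np.c_[u,v],.075).astype(np.float32)
r=cv2.minAreaRect(w*1000);print(r)
# hole: nonblue inside region right part
sub=~m[135:158,355:384];vv,uu=np.nonzero(sub)
print("hole px",uu.mean()+355,vv.mean()+135,len(uu))
for row in m[135:158,355:384]:print(''.join('.' if x else '#' for x in row))
h=[uu.mean()+355,vv.mean()+135];print("hole",atz(t,h,.075))
# rack
m2=nr=None
# pin in top: red top disk center crop(130,183)/6 -> ; collar (170,212)
a=atz(t,[150+130/6,160+183/6],.136);b=atz(t,[150+171/6,160+212/6],.076);print("pin top",a,b)
a=atz(s,[260+170/4,170+362/3.5],.136);b=atz(s,[260+173/4,170+440/3.5],.074);print("pin side",a,b)
# rack corners top
cr=np.array([[97,137],[588,178],[575,320],[80,275]])/6+[150,160]
print(atz(t,cr,.07))
E
```

```text
324 387 129 162 1379
((622.2788696289062, -159.5125732421875), (89.7630844116211, 164.34359741210938), 0.9310079216957092)
hole px 361.5263157894737 144.3421052631579 76
###..........................
####.........................
####.........................
####.........................
####.........................
###..........................
.............................
.............................
............###..............
...........######............
...........######............
...........######............
####.......######............
####........#####............
####.........................
####.........................
####.........................
.##..........................
.............................
.............................
.............................
.............................
.............................
hole [[ 0.62541635 -0.17534092]]
pin top [[0.48073781 0.29340309]] [[0.48093783 0.29312536]]
pin side [[0.48148459 0.29967551]] [[0.48209876 0.29793288]]
[[0.51451598 0.32904394]
 [0.50021191 0.11680277]
 [0.4382739  0.11953354]
 [0.45402374 0.33161403]]
```

```bash
python3 - <<'E'
from h import *
t,s=pics("2")
print("hole",atz(t,[368.6,145.6],.075))
print("orange corner TR,TL,tab",atz(t,np.array([[282,377],[66,327],[85,395]])/3.5+[280,120],.075))
bx=np.array([1,.0162,0]);by=np.array([-.0162,1,0]);H=np.array([.6228,-.1945,.075])
pts=[H+bx*a+by*b for a,b in((-.045,-.047),(.045,-.047),(.045,.117),(-.045,.117),(0,0))]
# drawn-out pin front corners at z .06
f=[H-[0,0,.015]-bx*.12+by*.03,H-[0,0,.015]-bx*.12-by*.03]
tab=[H+[0,0,.039]+by*.096]
top=[np.array([.481,.2935,.136]),np.array([.481,.2935,.07])]
P=pts+f+tab+top
print(np.round(proj(t,P),1).tolist());print(np.round(proj(s,P),1).tolist())
for c,n,u,v,w,h,k in((t,"c2t.png",355,155,90,80,8),(s,"c2s.png",295,200,90,60,8)):
    im=c["img"][v-h//2:v+h//2,u-w//2:u+w//2,::-1];im=cv2.resize(im,None,fx=k,fy=k,interpolation=0)
    for p in proj(c,P[:8]):
        cv2.drawMarker(im,(int((p[0]-u+w//2+.5)*k),int((p[1]-v+h//2+.5)*k)),(0,255,0),0,12,2)
    cv2.imwrite("pics/"+n,im)
E
```

```text
hole [[ 0.6222946  -0.19378653]]
orange corner TR,TL,tab [[ 0.4058528  -0.17314051]
 [ 0.43960987 -0.01620932]
 [ 0.39016609 -0.03118256]]
[[387.3, 162.1], [386.5, 128.9], [324.0, 129.0], [324.1, 162.1], [368.9, 145.4], [357.6, 191.6], [380.7, 191.6], [332.5, 140.8], [171.6, 190.4], [179.0, 195.8]]
[[306.5, 173.2], [277.8, 171.5], [264.8, 198.5], [296.3, 200.7], [289.0, 179.6], [327.4, 191.6], [330.1, 181.7], [281.4, 183.8], [303.3, 271.5], [304.2, 295.8]]
```

View pics/c2t.png

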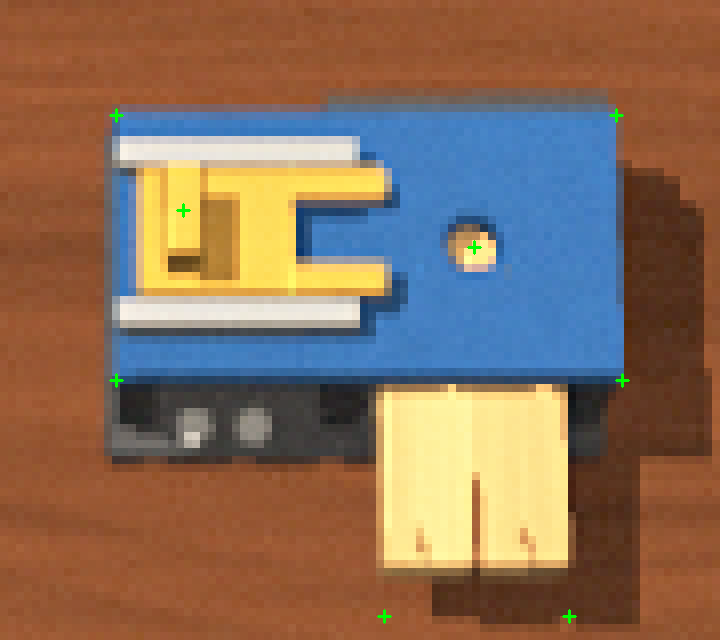

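View pics/c2s.png

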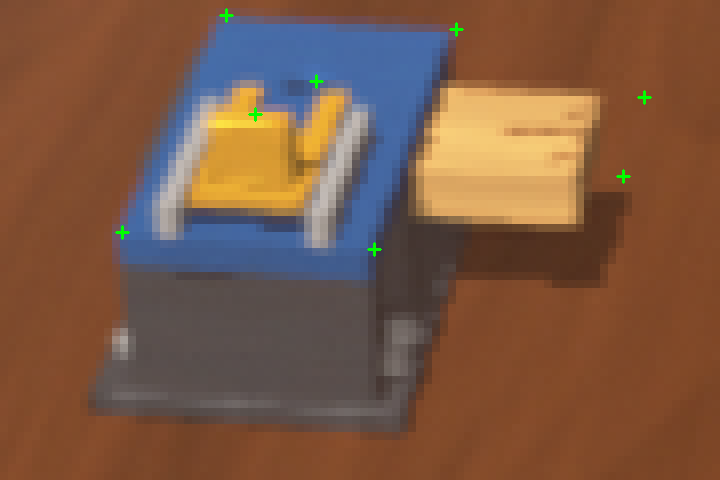

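```bash
cat >> h.py <<'E'
def go(target,yaw=None):
    from rig import robot
    from scipy.spatial.transform import Rotation as R
    o=robot.get_obs();p=np.array(o["position"]);M=R.from_quat(o["tool_rot"]).as_matrix()
    y=np.arctan2(M[1,0],M[0,0]);print("t",round(o["time"],2),"pos",np.round(p,4),"yaw",round(y,4),"tilt",np.round(M[:2,2],4),"F",np.round(o["ft_force"],1),"w",round(o["grip_width"],4))
    if target is not None:
        d=np.array(target)-p;print("tool d mm now-yaw",np.round(M.T@d*1000,1))
        if yaw is not None:
            c,s=np.cos(yaw),np.sin(yaw);Mt=np.array([[c,s,0],[s,-c,0],[0,0,-1]]);print("spin",round(y-yaw,4),"tool d at target yaw",np.round(Mt.T@d*1000,1))
E
python3 -c "
from h import *
go([.485,-.1964,.2],.016)"
```

```text
t 1.5 pos [ 0.1684 -0.6019  0.2226] yaw 0.2728 tilt [ 0. -0.] F [ 0.1 -0.1  0.8] w 0.0869
tool d mm now-yaw [ 414.1 -305.2   22.5]
spin 0.2568 tool d at target yaw [ 323.  -400.4   22.6]
```

Emit:
{"method": "play_rows", "body": {
  "commands": [
    {"spin": 0.13},
    {"spin": 0.127},
    {"x": 38.5,"y": -50,"z": 2},
    {"x": 38.5,"y": -50,"z": 2},
    {"x": 38.5,"y": -50,"z": 2},
    {"x": 38.5,"y": -50,"z": 2},
    {"x": 38.5,"y": -50,"z": 2},
    {"x": 38.5,"y": -50,"z": 2}
  ],
  "grip": 0,
  "newtons": 20
}}

```text
invalid input
```

```bash
python3 -c "
from h import *
go([.485,-.1964,.2],.016)"
```

```text
t 1.5 pos [ 0.1684 -0.6019  0.2226] yaw 0.2728 tilt [ 0. -0.] F [ 0.1 -0.1  0.8] w 0.0869
tool d mm now-yaw [ 414.1 -305.2   22.5]
spin 0.2568 tool d at target yaw [ 323.  -400.4   22.6]
```

Emit:
{"method": "play_rows", "body": {
  "commands": [
    {"x": 0,"y": 0,"z": 0,"spin": 0.13},
    {"x": 0,"y": 0,"z": 0,"spin": 0.127},
    {"x": 38,"y": -48,"z": 2,"spin": 0},
    {"x": 38,"y": -48,"z": 2,"spin": 0},
    {"x": 38,"y": -48,"z": 2,"spin": 0},
    {"x": 38,"y": -48,"z": 2,"spin": 0},
    {"x": 38,"y": -48,"z": 2,"spin": 0},
    {"x": 38,"y": -48,"z": 2,"spin": 0}
  ],
  "grip": 0,
  "newtons": 20
}}

```text
time: 2.3
position: [0.3569, -0.3664, 0.2115]
tool_rot: [1.0, -0.004, 0.001, 0.005]
ft_force: [0.5, -0.7, 0.5]
grip_width: 0.031
```

```bash
python3 -c "
from h import *
go([.485,-.1964,.2],.016)"
```

```text
t 2.3 pos [ 0.3569 -0.3664  0.2115] yaw -0.0085 tilt [ 0.0017 -0.0102] F [ 0.5 -0.7  0.5] w 0.031
tool d mm now-yaw [ 126.6 -171.2   10. ]
spin -0.0245 tool d at target yaw [ 130.8 -167.9   11.5]
```

Emit:
{"method": "play_rows", "body": {
  "commands": [
    {"x": 30,"y": -40,"z": 2,"spin": 0},
    {"x": 30,"y": -40,"z": 2,"spin": 0},
    {"x": 30,"y": -40,"z": 2,"spin": 0},
    {"x": 26,"y": -32,"z": 2,"spin": -0.012},
    {"x": 0,"y": 0,"z": 0,"spin": 0}
  ]
}}

```text
time: 2.8
position: [0.4778, -0.2093, 0.2033]
tool_rot: [1.0, 0.005, 0.003, 0.006]
ft_force: [-1.3, -0.3, -0.6]
grip_width: 0.001
```

```bash
python3 -c "
from h import *
go([.485,-.1964,.042],.016)"
```

```text
t 2.8 pos [ 0.4778 -0.2093  0.2033] yaw 0.0097 tilt [ 0.0055 -0.0112] F [-1.3 -0.3 -0.6] w 0.001
tool d mm now-yaw [  6.5 -14.6 161.2]
spin -0.0063 tool d at target yaw [  7.4 -12.8 161.3]
```

Emit:
{"method": "play_rows", "body": {
  "commands": [
    {"x": 4,"y": -8,"z": 35,"spin": 0},
    {"x": 2,"y": -4,"z": 35,"spin": -0.006},
    {"x": 0,"y": 0,"z": 35,"spin": 0},
    {"x": 0,"y": 0,"z": 25,"spin": 0},
    {"x": 0,"y": 0,"z": 0,"spin": 0}
  ]
}}

```text
time: 3.3
position: [0.4884, -0.2016, 0.0722]
tool_rot: [1.0, 0.01, 0.007, 0.009]
ft_force: [-0.4, 0.5, -0.1]
grip_width: 0.0003
```

```bash
python3 -c "
from h import *
go([.485,-.1964,.042],.016)"
```

```text
t 3.3 pos [ 0.4884 -0.2016  0.0722] yaw 0.0204 tilt [ 0.0135 -0.0187] F [-0.4  0.5 -0.1] w 0.0003
tool d mm now-yaw [-3.7 -5.9 30.1]
spin 0.0044 tool d at target yaw [-3.4 -5.3 30.2]
```

Emit:
{"method": "play_rows", "body": {
  "commands": [
    {"x": -3,"y": -2,"z": 10,"spin": 0},
    {"x": -3,"y": -2,"z": 10,"spin": 0.004},
    {"x": 0,"y": -1,"z": 10,"spin": 0},
    {"x": 0,"y": 0,"z": 0,"spin": 0}
  ]
}}

```text
time: 3.7
position: [0.4834, -0.1998, 0.0428]
tool_rot: [1.0, 0.007, 0.009, 0.011]
ft_force: [-0.2, -0.1, 0.4]
grip_width: 0.0006
```

```bash
python3 -c "
from h import *
go([.485,-.1964,.042],.016)
t,s=pics('3');crop(t,360,180,110,90,6,'c3t.png');crop(s,320,185,110,80,7,'c3s.png')"
```

```text
t 3.7 pos [ 0.4834 -0.1998  0.0428] yaw 0.014 tilt [ 0.0176 -0.0221] F [-0.2 -0.1  0.4] w 0.0006
tool d mm now-yaw [ 1.6 -3.4  0.7]
spin -0.002 tool d at target yaw [ 1.6 -3.4  0.8]
```

View pics/c3s.png

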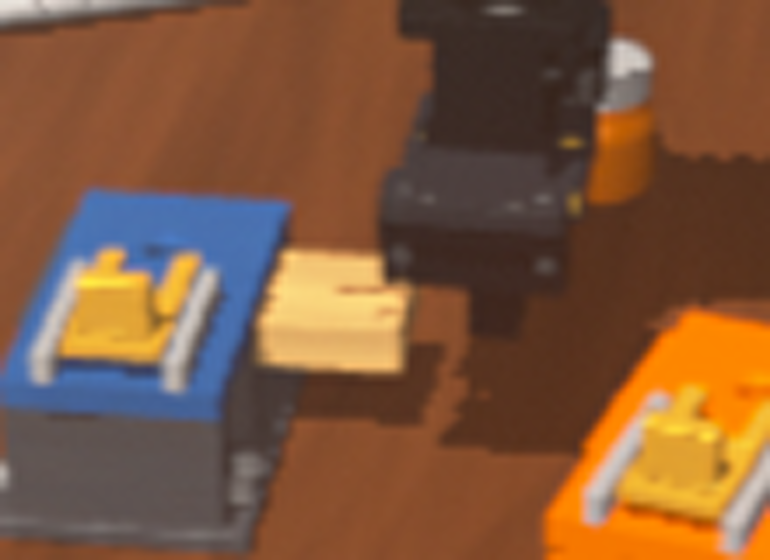

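The side view shows the shut fingers at about (490,310) in the crop, in line with the bench pin's front and slightly below its top. I'll push now.

Emit:
{"method": "play_rows", "body": {
  "commands": [
    {"x": 8,"y": -2,"z": 0,"spin": 0},
    {"x": 8,"y": -1,"z": 0,"spin": 0},
    {"x": 6,"y": 0,"z": 0,"spin": 0},
    {"x": 6,"y": 0,"z": 0,"spin": 0}
  ]
}}

```text
time: 4.2
position: [0.5141, -0.1969, 0.0457]
tool_rot: [1.0, 0.008, 0.01, 0.012]
ft_force: [-3.8, -4.0, -0.6]
grip_width: 0.0006
```

```bash
python3 -c "
from h import *
go([.5281,-.1958,.042],.016)"
```

```text
t 4.2 pos [ 0.5141 -0.1969  0.0457] yaw 0.0153 tilt [ 0.0192 -0.0246] F [-3.8 -4.  -0.6] w 0.0006
tool d mm now-yaw [14.  -1.   3.9]
spin -0.0007 tool d at target yaw [14.  -0.9  3.7]
```

Emit:
{"method": "play_rows", "body": {
  "commands": [
    {"x": 5,"y": 0,"z": 1,"spin": 0},
    {"x": 5,"y": 0,"z": 1,"spin": 0}
  ]
}}

```text
time: 4.4
position: [0.523, -0.1962, 0.0439]
tool_rot: [1.0, 0.008, 0.007, 0.012]
ft_force: [-4.2, -0.5, 2.7]
grip_width: 0.0002
```

Emit:
{"method": "play_rows", "body": {
  "commands": [
    {"x": 4,"y": 0,"z": 0,"spin": 0}
  ]
}}

```text
time: 4.5
position: [0.5268, -0.196, 0.0439]
tool_rot: [1.0, 0.008, 0.006, 0.012]
ft_force: [-4.3, -1.3, 1.6]
grip_width: 0.0004
```

Emit:
{"method": "play_rows", "body": {
  "commands": [
    {"x": 3,"y": 0,"z": 0,"spin": 0}
  ]
}}

```text
time: 4.6
position: [0.5296, -0.196, 0.0438]
tool_rot: [1.0, 0.009, 0.006, 0.011]
ft_force: [-9.8, -2.8, 5.3]
grip_width: 0.0006
```

Emit:
{"method": "play_rows", "body": {
  "commands": [
    {"x": 3,"y": 0,"z": 0,"spin": 0}
  ]
}}

```text
time: 4.7
position: [0.5296, -0.1958, 0.0437]
tool_rot: [1.0, 0.01, 0.002, 0.011]
ft_force: [-15.7, -6.3, 10.8]
grip_width: 0.0002
```

Emit:
{"method": "play_rows", "body": {
  "commands": [
    {"x": 3,"y": 0,"z": 0,"spin": 0}
  ]
}}

```text
time: 4.8
position: [0.5295, -0.1957, 0.0437]
tool_rot: [1.0, 0.01, -0.001, 0.01]
ft_force: [-11.4, -4.1, 5.8]
grip_width: 0.0003
```

Emit:
{"method": "play_rows", "body": {
  "commands": [
    {"x": -10,"y": 0,"z": 0,"spin": 0},
    {"x": -20,"y": 0,"z": 0,"spin": 0},
    {"x": -15,"y": 0,"z": -25,"spin": 0},
    {"x": 0,"y": 0,"z": -40,"spin": 0},
    {"x": 0,"y": 0,"z": -45,"spin": 0},
    {"x": 0,"y": 0,"z": -45,"spin": 0},
    {"x": 0,"y": 0,"z": 0,"spin": 0}
  ],
  "grip": 0.55
}}

```text
time: 5.5
position: [0.489, -0.194, 0.2028]
tool_rot: [1.0, 0.008, 0.008, 0.011]
ft_force: [-0.1, -0.9, -0.1]
grip_width: 0.0452
```

```bash
python3 -c "
from h import *
go([.481,.2945,.2],-.071)"
```

```text
t 5.5 pos [ 0.489  -0.194   0.2028] yaw 0.0152 tilt [ 0.0157 -0.0222] F [-0.1 -0.9 -0.1] w 0.0452
tool d mm now-yaw [  -0.6 -488.5   -8.2]
spin 0.0862 tool d at target yaw [ -42.6 -486.7    2.8]
```

Emit:
{"method": "play_rows", "body": {
  "commands": [
    {"x": 0,"y": -40,"z": -1,"spin": 0.043},
    {"x": 0,"y": -40,"z": -1,"spin": 0.043},
    {"x": -4,"y": -40,"z": -1,"spin": 0},
    {"x": -4,"y": -40,"z": -1,"spin": 0},
    {"x": -4,"y": -40,"z": -1,"spin": 0},
    {"x": -4,"y": -40,"z": -1,"spin": 0},
    {"x": -4,"y": -40,"z": -1,"spin": 0},
    {"x": -4,"y": -40,"z": -1,"spin": 0}
  ]
}}

```text
time: 6.3
position: [0.4939, 0.1342, 0.2018]
tool_rot: [0.999, -0.045, 0.021, 0.01]
ft_force: [0.5, -0.0, 0.3]
grip_width: 0.0478
```

```bash
python3 -c "
from h import *
go([.481,.2945,.2],-.071)"
```

```text
t 6.3 pos [0.4939 0.1342 0.2018] yaw -0.0894 tilt [ 0.0419 -0.0223] F [ 0.5 -0.   0.3] w 0.0478
tool d mm now-yaw [ -27.3 -158.5   -2.3]
spin -0.0184 tool d at target yaw [ -24.3 -159.     1.8]
```

Emit:
{"method": "play_rows", "body": {
  "commands": [
    {"x": 0,"y": 0,"z": 0,"spin": 0},
    {"x": 0,"y": 0,"z": 0,"spin": 0},
    {"x": 0,"y": 0,"z": 0,"spin": 0}
  ]
}}

```text
time: 6.6
position: [0.4937, 0.14, 0.2001]
tool_rot: [0.999, -0.041, 0.022, 0.008]
ft_force: [-0.8, -0.4, -0.1]
grip_width: 0.0475
```

```bash
python3 -c "
from h import *
go([.481,.2945,.2],-.071)"
```

```text
t 6.6 pos [0.4937 0.14   0.2001] yaw -0.0816 tilt [ 0.0439 -0.0184] F [-0.8 -0.4 -0.1] w 0.0475
tool d mm now-yaw [ -25.2 -152.9   -3.3]
spin -0.0106 tool d at target yaw [-2.360e+01 -1.532e+02  1.000e-01]
```

Emit:
{"method": "play_rows", "body": {
  "commands": [
    {"x": -6,"y": -36,"z": 0,"spin": 0},
    {"x": -6,"y": -36,"z": 0,"spin": 0},
    {"x": -6,"y": -36,"z": 0,"spin": -0.005},
    {"x": -6,"y": -36,"z": 0,"spin": -0.005},
    {"x": 0,"y": 0,"z": 0,"spin": 0},
    {"x": 0,"y": 0,"z": 0,"spin": 0}
  ]
}}

```text
time: 7.2
position: [0.487, 0.2815, 0.1953]
tool_rot: [0.999, -0.045, 0.024, 0.008]
ft_force: [-0.0, -0.4, -0.2]
grip_width: 0.0475
```

```bash
python3 -c "
from h import *
go([.481,.2945,.12],-.071)"
```

```text
t 7.2 pos [0.487  0.2815 0.1953] yaw -0.0889 tilt [ 0.0462 -0.0184] F [-0.  -0.4 -0.2] w 0.0475
tool d mm now-yaw [-10.7 -13.5  74.7]
spin -0.0179 tool d at target yaw [ -6.9 -12.6  75.3]
```

Emit:
{"method": "play_rows", "body": {
  "commands": [
    {"x": -5,"y": -6,"z": 20,"spin": -0.009},
    {"x": -4,"y": -6,"z": 20,"spin": -0.009},
    {"x": 0,"y": 0,"z": 15,"spin": 0},
    {"x": 0,"y": 0,"z": 0,"spin": 0}
  ]
}}

```text
time: 7.6
position: [0.4848, 0.2865, 0.1388]
tool_rot: [0.999, -0.04, 0.025, 0.009]
ft_force: [-0.7, -0.2, -0.5]
grip_width: 0.0481
```

```bash
python3 -c "
from h import *
go([.4819,.2942,.0933],-.071)
t,s=pics('4');crop(t,190,195,110,80,7,'c4t.png');crop(s,305,275,110,80,7,'c4s.png')"
```

```text
t 7.6 pos [0.4848 0.2865 0.1388] yaw -0.0802 tilt [ 0.0485 -0.019 ] F [-0.7 -0.2 -0.5] w 0.0481
tool d mm now-yaw [-5.7 -8.1 45.1]
spin -0.0092 tool d at target yaw [-3.4 -7.4 45.5]
```

View pics/c4s.png

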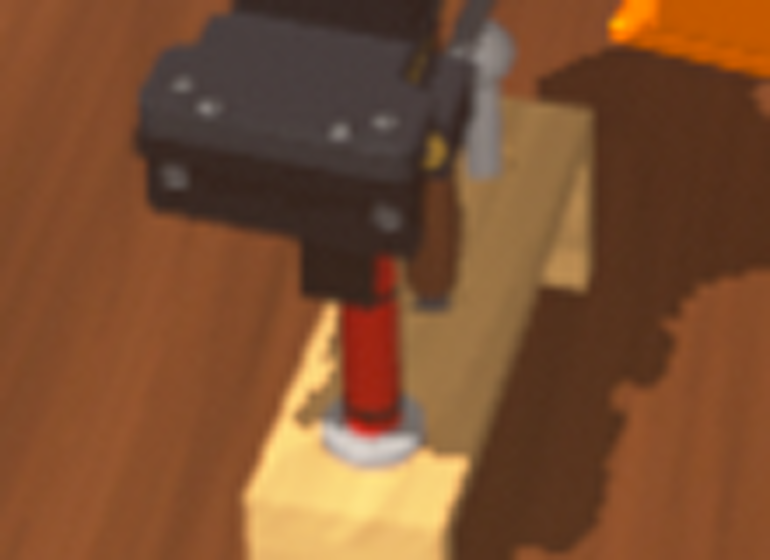

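View pics/top_4.png

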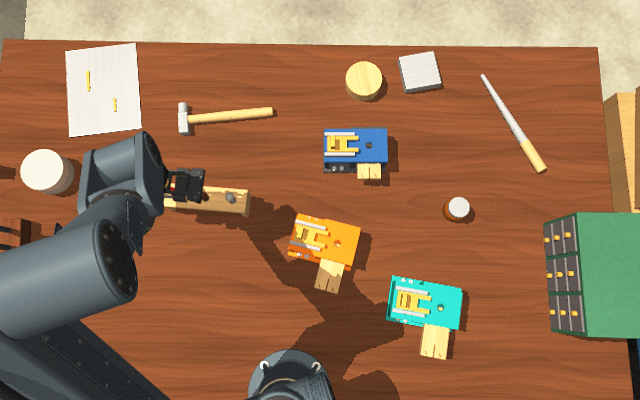

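```bash
python3 -c "
from h import *
from rig import cams,robot
from scipy.spatial.transform import Rotation as R
s=cams.camera('side');o=robot.get_obs();M=R.from_quat(o['tool_rot']).as_matrix();p=np.array(o['position'])
pts=[p+M@np.array([a,-.024-.015,0]) for a in(-.0095,.0095)]+[np.array([.481,.2945,.136]),np.array([.481,.2945,.076])]
print((proj(s,pts)+.5-[250,235])*7)
"
```

```text
[[355.98461662 323.53154515]
 [291.84047197 310.5923576 ]
 [376.07364744 261.43911046]
 [381.8305609  416.26313693]]
```

Emit:
{"method": "play_rows", "body": {
  "commands": [
    {"x": -3,"y": -5,"z": 15,"spin": -0.005},
    {"x": -2,"y": -3,"z": 15,"spin": -0.005},
    {"x": 0,"y": 0,"z": 11,"spin": 0},
    {"x": 0,"y": 0,"z": 3,"spin": 0},
    {"x": 0,"y": 0,"z": 0,"spin": 0}
  ]
}}

```text
time: 8.25
position: [0.4899, 0.2948, 0.1011]
tool_rot: [0.999, -0.037, 0.033, 0.005]
ft_force: [0.5, -0.9, 0.0]
grip_width: 0.0477
```

```bash
python3 -c "
from h import *
go([.4819,.2942,.0933],-.071)
t,s=pics('5');crop(t,190,195,110,80,7,'c5t.png');crop(s,305,275,110,80,7,'c5s.png')"
```

```text
t 8.25 pos [0.4899 0.2948 0.1011] yaw -0.0737 tilt [ 0.0647 -0.013 ] F [ 0.5 -0.9  0. ] w 0.0477
tool d mm now-yaw [-8.4  1.1  7.3]
spin -0.0027 tool d at target yaw [-7.9  1.2  7.8]
```

View pics/c5s.png

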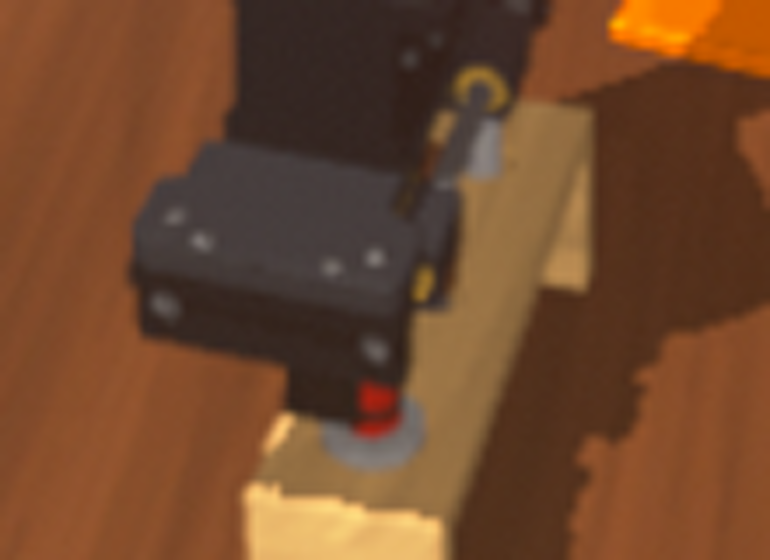

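View pics/c5t.png

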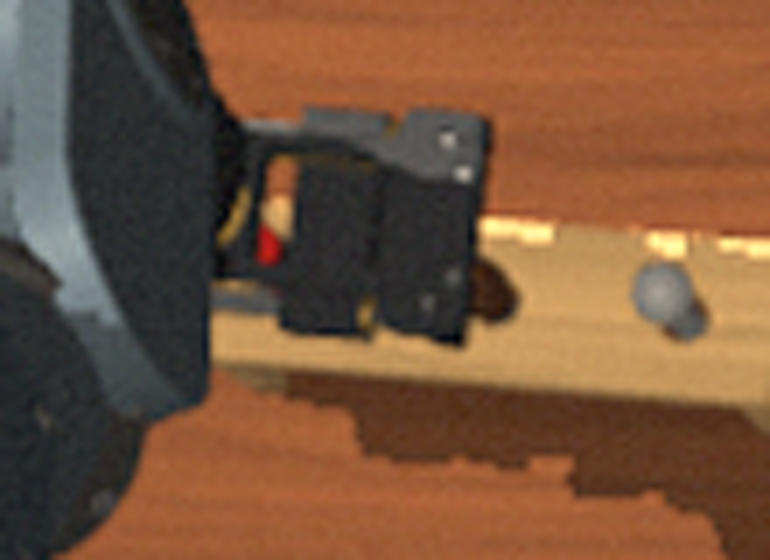

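Emit:
{"method": "play_rows", "body": {
  "commands": [
    {"x": -5,"y": 1,"z": 3,"spin": 0},
    {"x": -4,"y": 0,"z": 3,"spin": 0},
    {"x": 0,"y": 0,"z": 0,"spin": 0}
  ]
}}

```text
time: 8.65
position: [0.4813, 0.2947, 0.0958]
tool_rot: [0.999, -0.037, 0.034, 0.005]
ft_force: [-0.4, 0.2, -0.3]
grip_width: 0.0479
```

```bash
python3 -c "
from h import *
go([.4822,.2945,.0935],-.071)
"
```

```text
t 8.65 pos [0.4813 0.2947 0.0958] yaw -0.0739 tilt [ 0.0674 -0.0119] F [-0.4  0.2 -0.3] w 0.0479
tool d mm now-yaw [0.7 0.1 2.3]
spin -0.0029 tool d at target yaw [0.9 0.1 2.3]
```

Emit:
{"method": "play_rows", "body": {
  "commands": [
    {"x": 2,"y": 0,"z": 2,"spin": 0},
    {"x": 0,"y": 0,"z": 0,"spin": 0},
    {"x": 0,"y": 0,"z": 0,"spin": 0},
    {"x": 0,"y": 0,"z": 0,"spin": 0}
  ],
  "grip": 0,
  "newtons": 30
}}

```text
time: 9.05
position: [0.4837, 0.2947, 0.094]
tool_rot: [0.999, -0.037, 0.034, 0.005]
ft_force: [0.4, 0.4, 0.2]
grip_width: 0.0236
```

```bash
python3 -c "
from h import *
go([.4822,.2945,.25],-.071)
t,s=pics('6');crop(t,190,195,110,80,7,'c6t.png');crop(s,305,275,110,80,7,'c6s.png')
"
```

```text
t 9.05 pos [0.4837 0.2947 0.094 ] yaw -0.0735 tilt [ 0.0681 -0.0117] F [0.4 0.4 0.2] w 0.0236
tool d mm now-yaw [   9.2    1.4 -155.8]
spin -0.0025 tool d at target yaw [  -1.5    0.3 -156. ]
```

View pics/c6s.png

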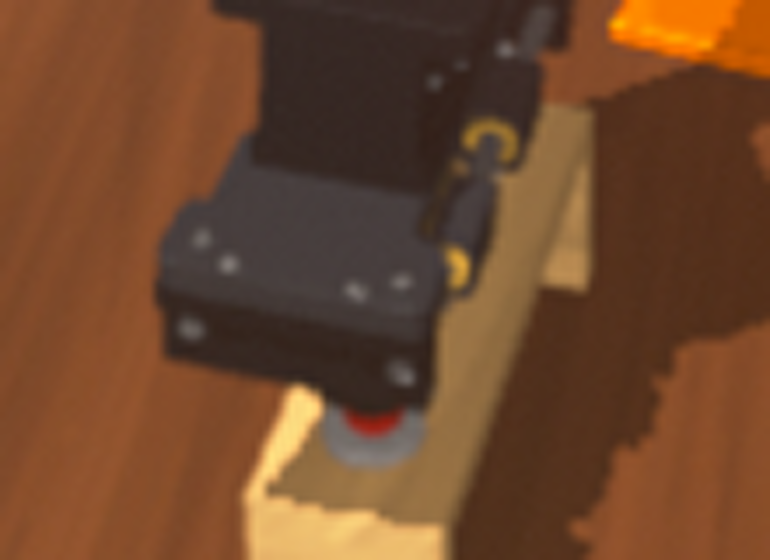

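Emit:
{"method": "play_rows", "body": {
  "commands": [
    {"x": 0,"y": 0,"z": 0,"spin": 0},
    {"x": 0,"y": 0,"z": 0,"spin": 0},
    {"x": 0,"y": 0,"z": 0,"spin": 0}
  ]
}}

```text
time: 9.45
position: [0.4839, 0.2949, 0.094]
tool_rot: [0.999, -0.037, 0.034, 0.004]
ft_force: [0.5, -0.9, 0.6]
grip_width: 0.0174
```

Emit:
{"method": "play_rows", "body": {
  "commands": [
    {"x": 1,"y": 0,"z": -15,"spin": 0},
    {"x": 2,"y": 0,"z": -30,"spin": 0},
    {"x": 3,"y": 0,"z": -45,"spin": 0},
    {"x": 3,"y": 0,"z": -45,"spin": 0},
    {"x": 1,"y": 0,"z": -15,"spin": 0},
    {"x": 0,"y": 0,"z": 0,"spin": 0}
  ]
}}

```text
time: 10.05
position: [0.484, 0.2966, 0.2471]
tool_rot: [0.999, -0.037, 0.034, 0.004]
ft_force: [0.3, -0.2, -1.5]
grip_width: 0.0178
```

```bash
python3 -c "
from h import *
go([.55,.02,.25],.016)
t,s=pics('7');crop(t,180,195,130,100,6,'c7t.png');crop(s,305,255,130,100,6,'c7s.png')
"
```

```text
t 10.05 pos [0.484  0.2966 0.2471] yaw -0.0747 tilt [ 0.0669 -0.0098] F [ 0.3 -0.2 -1.5] w 0.0178
tool d mm now-yaw [ 86.5 270.9   4.3]
spin -0.0907 tool d at target yaw [ 61.6 277.6  -2.9]
```

View pics/c7s.png

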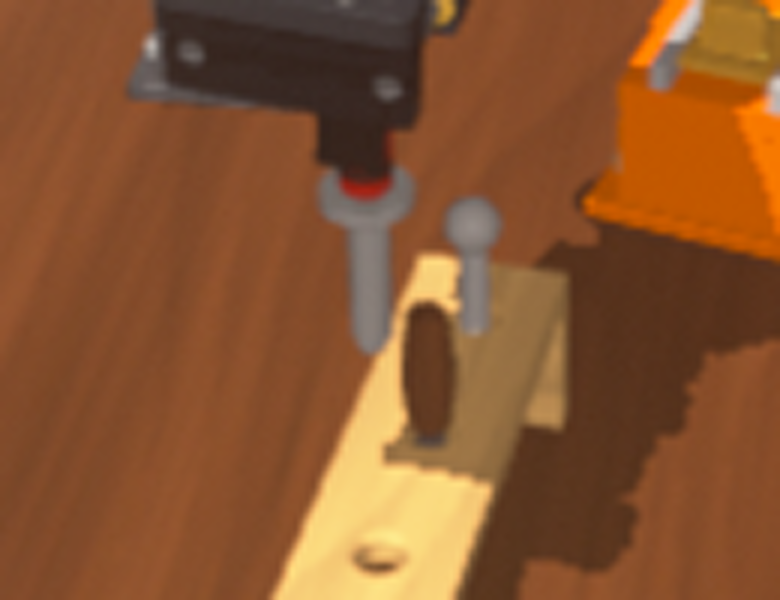

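Emit:
{"method": "play_rows", "body": {
  "commands": [
    {"x": 8,"y": 20,"z": 1,"spin": -0.015},
    {"x": 14,"y": 38,"z": 1,"spin": -0.015},
    {"x": 14,"y": 44,"z": 1,"spin": -0.015},
    {"x": 14,"y": 44,"z": 1,"spin": -0.015},
    {"x": 14,"y": 44,"z": 1,"spin": -0.015},
    {"x": 14,"y": 44,"z": 1,"spin": -0.015},
    {"x": 14,"y": 44,"z": 1,"spin": 0},
    {"x": 14,"y": 44,"z": 1,"spin": 0}
  ]
}}

```text
time: 10.95
position: [0.5739, -0.033, 0.2259]
tool_rot: [1.0, 0.015, 0.013, 0.005]
ft_force: [-0.2, 1.4, -1.7]
grip_width: 0.0172
```

```bash
python3 -c "
from h import *
go([.6246,-.1938,.24],.016)
"
```

```text
t 10.95 pos [ 0.5739 -0.033   0.2259] yaw 0.0308 tilt [ 0.0253 -0.009 ] F [-0.2  1.4 -1.7] w 0.0172
tool d mm now-yaw [ 46.  162.4 -11.4]
spin 0.0148 tool d at target yaw [ 48.1 161.6 -14.1]
```

Emit:
{"method": "play_rows", "body": {
  "commands": [
    {"x": 10,"y": 36,"z": -4,"spin": 0},
    {"x": 10,"y": 36,"z": -4,"spin": 0},
    {"x": 10,"y": 36,"z": -4,"spin": 0.007},
    {"x": 10,"y": 28,"z": -2,"spin": 0.007},
    {"x": 5,"y": 12,"z": 0,"spin": 0},
    {"x": 0,"y": 0,"z": 0,"spin": 0}
  ]
}}

```text
time: 11.55
position: [0.6169, -0.1908, 0.2245]
tool_rot: [1.0, 0.003, -0.001, -0.0]
ft_force: [-0.6, 0.1, -2.3]
grip_width: 0.0176
```

```bash
python3 -c "
from h import *
go([.6246,-.1938,.24],.016)
t,s=pics('8');print(crop(t,365,130,130,100,6,'c8t.png'),crop(s,290,150,130,100,6,'c8s.png'))
"
```

```text
t 11.55 pos [ 0.6169 -0.1908  0.2245] yaw 0.0066 tilt [-0.0011  0.0007] F [-0.6  0.1 -2.3] w 0.0176
tool d mm now-yaw [  7.6   3.  -15.5]
spin -0.0094 tool d at target yaw [  7.6   3.1 -15.5]
(300, 80) (225, 100)
```

View pics/c8s.png

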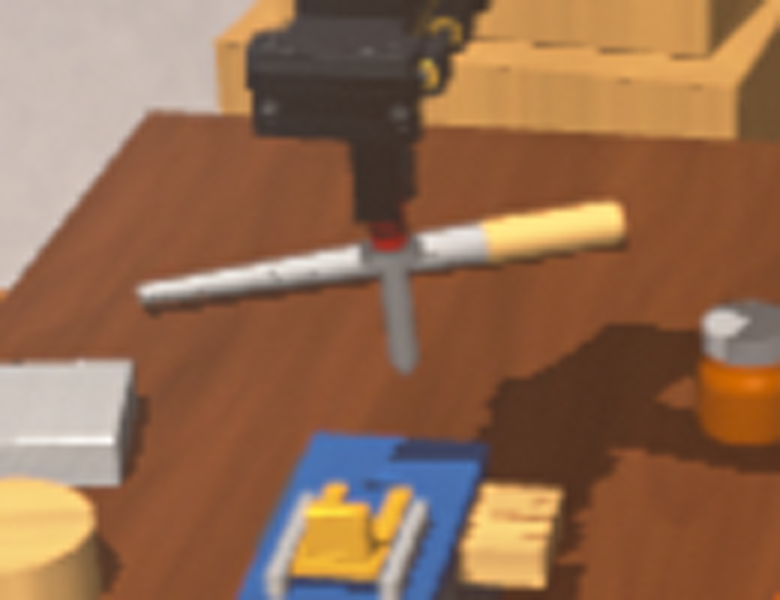

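View pics/c8t.png

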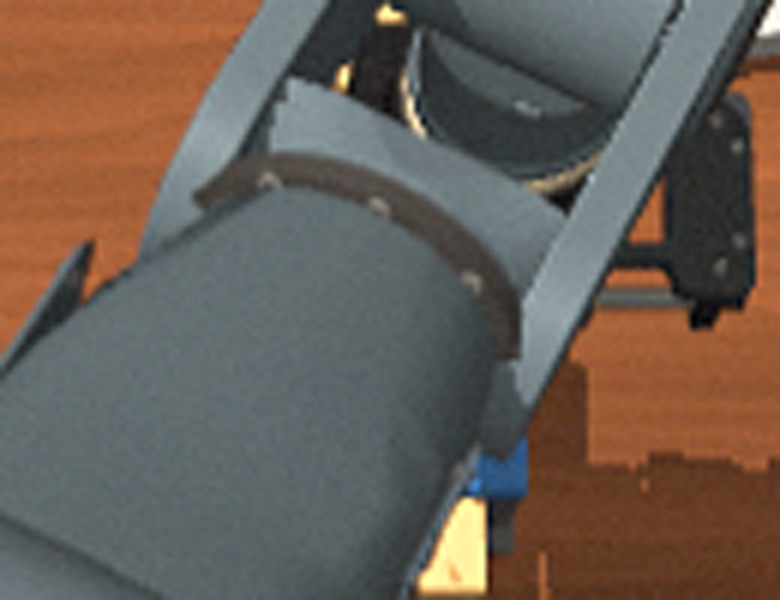

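```bash
python3 -c "
from h import *
from rig import cams,robot
s=cams.camera('side');o=robot.get_obs();p=np.array(o['position'])
c=lambda P:(np.round((proj(s,P)+.5-[225,100])*6,1)).tolist()
F=p+[-.008,0,-.084]
print('foot',c(F),'collar bottom',c(p+[-.008+.06*.067,0,-.024]),'collar top',c(p+[-.008+.066*.067,0,-.018]))
print('vary x',c(F+[.005,0,0]),'y',c(F+[0,.005,0]))
H=np.array([.6226,-.1942,.075]);print('hole',c(H),[c(H+np.array(a)) for a in([.008,0,0],[-.008,0,0],[0,.008,0],[0,-.008,0])])
bx=np.array([1,.0162,0]);by=np.array([-.0162,1,0])
print('corners',[c(H+bx*a+by*b) for a,b in((-.045,-.047),(.045,-.047))])
im=s['img'][150:200,260:320,::-1];cv2.imwrite('pics/c9.png',cv2.resize(im,None,fx=12,fy=12,interpolation=2))
"
```

```text
foot [[407.5, 369.2]] collar bottom [[394.3, 255.3]] collar top [[392.9, 243.6]]
vary x [[397.4, 368.5]] y [[405.3, 373.8]]
hole [[387.3, 481.1]] [[[371.6, 480.0]], [[403.0, 482.3]], [[383.8, 488.8]], [[390.8, 473.5]]]
corners [[[492.5, 442.7]], [[320.1, 432.2]]]
```

View pics/c9.png

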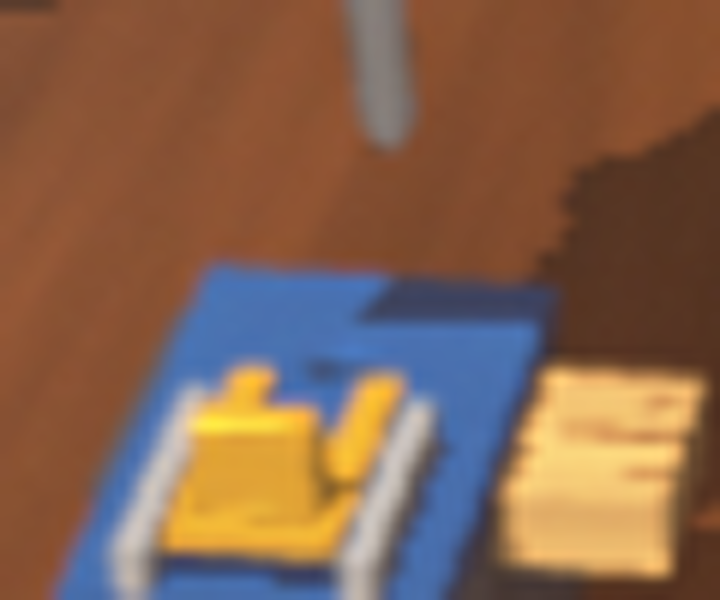

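Emit:
{"method": "play_rows", "body": {
  "commands": [
    {"x": 7,"y": 2,"z": 10,"spin": -0.005},
    {"x": 6,"y": 1,"z": 15,"spin": -0.004},
    {"x": 1,"y": 0,"z": 15,"spin": 0},
    {"x": 0,"y": 0,"z": 10,"spin": 0},
    {"x": 0,"y": 0,"z": 4,"spin": 0},
    {"x": 0,"y": 0,"z": 0,"spin": 0}
  ]
}}

```text
time: 12.3
position: [0.6307, -0.1829, 0.1659]
tool_rot: [1.0, 0.014, -0.002, -0.002]
ft_force: [-0.6, 0.2, -1.0]
grip_width: 0.017
```

```bash
cat > chk.py <<'E'
from h import *
from rig import cams,robot
from scipy.spatial.transform import Rotation as R
import sys
go([.6306,-.1942,.163],.016)
s=cams.camera('side');o=robot.get_obs();p=np.array(o['position']);M=R.from_quat(o['tool_rot']).as_matrix()
F=p+M@np.array([-.008,0,.084]);C=p+M@np.array([-.004,0,.024])
print("foot",np.round(F,4),"minus hole",np.round((F-[.6226,-.1942,.075])*1000,1))
im=cv2.resize(s['img'][140:200,255:325,::-1],None,fx=11,fy=10,interpolation=2)
H=np.array([.6226,-.1942,.075])
for q,col in((F,(0,255,0)),(C,(0,255,255)),(H,(0,0,255))):
    u=proj(s,q)[0]+.5-[255,140]+[-.7,0];cv2.drawMarker(im,(int(u[0]*11),int(u[1]*10)),col,0,14,1)
cv2.imwrite('pics/'+sys.argv[1],im)
E
python3 chk.py c10.png
```

```text
t 12.3 pos [ 0.6307 -0.1829  0.1659] yaw 0.028 tilt [-0.0042  0.0046] F [-0.6  0.2 -1. ] w 0.017
tool d mm now-yaw [-0.4 11.3  2.9]
spin 0.012 tool d at target yaw [-0.3 11.3  2.9]
foot [ 0.6225 -0.1828  0.0823] minus hole [-0.1 11.4  7.3]
```

View pics/c10.png

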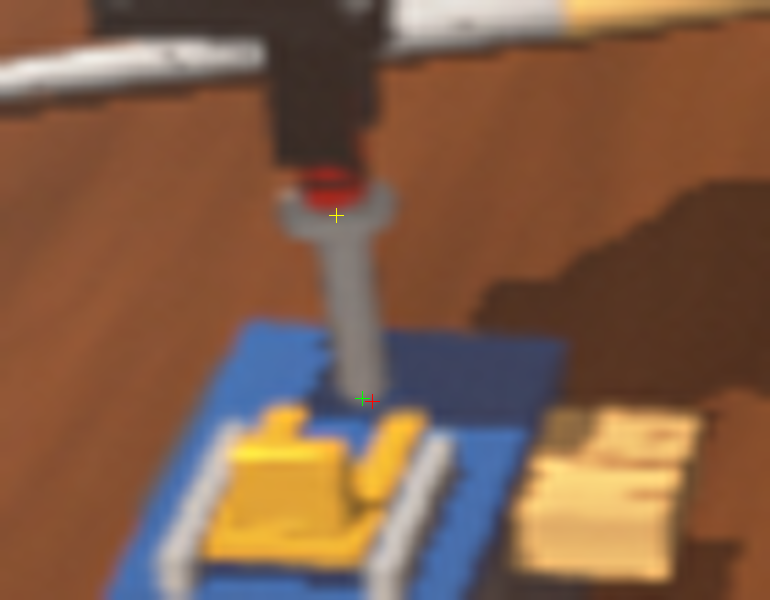

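Emit:
{"method": "play_rows", "body": {
  "commands": [
    {"x": 0,"y": 5,"z": 0,"spin": 0.006},
    {"x": 0,"y": 5,"z": 0,"spin": 0.006},
    {"x": 0,"y": 1,"z": 0,"spin": 0},
    {"x": 0,"y": 0,"z": 0,"spin": 0}
  ],
  "newtons": 20
}}

```text
time: 12.75
position: [0.6324, -0.196, 0.1685]
tool_rot: [1.0, 0.007, 0.0, -0.001]
ft_force: [0.5, 1.0, -1.6]
grip_width: 0.0172
```

```bash
python3 chk.py c11.png
```

```text
t 12.75 pos [ 0.6324 -0.196   0.1685] yaw 0.0145 tilt [0.0003 0.0021] F [ 0.5  1.  -1.6] w 0.0172
tool d mm now-yaw [-1.8 -1.8  5.5]
spin -0.0015 tool d at target yaw [-1.8 -1.8  5.5]
foot [ 0.6245 -0.196   0.0846] minus hole [ 1.9 -1.8  9.6]
```

View pics/c11.png

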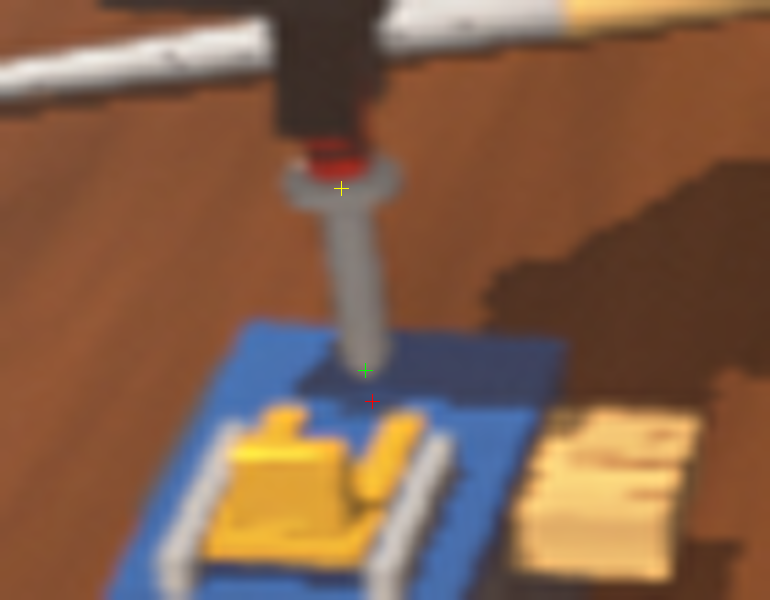

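Emit:
{"method": "play_rows", "body": {
  "commands": [
    {"x": -2,"y": -1,"z": 2,"spin": 0},
    {"x": 0,"y": -1,"z": 3,"spin": 0},
    {"x": 0,"y": 0,"z": 2,"spin": 0},
    {"x": 0,"y": 0,"z": 0,"spin": 0}
  ]
}}

```text
time: 13.2
position: [0.63, -0.1938, 0.1614]
tool_rot: [1.0, 0.007, 0.0, -0.001]
ft_force: [-0.2, 0.1, -1.9]
grip_width: 0.0172
```

```bash
python3 chk.py c12.png
```

```text
t 13.2 pos [ 0.63   -0.1938  0.1614] yaw 0.0143 tilt [0.0007 0.002 ] F [-0.2  0.1 -1.9] w 0.0172
tool d mm now-yaw [ 0.6  0.5 -1.6]
spin -0.0017 tool d at target yaw [ 0.6  0.5 -1.6]
foot [ 0.6222 -0.1937  0.0775] minus hole [-0.4  0.5  2.5]
```

View pics/c12.png

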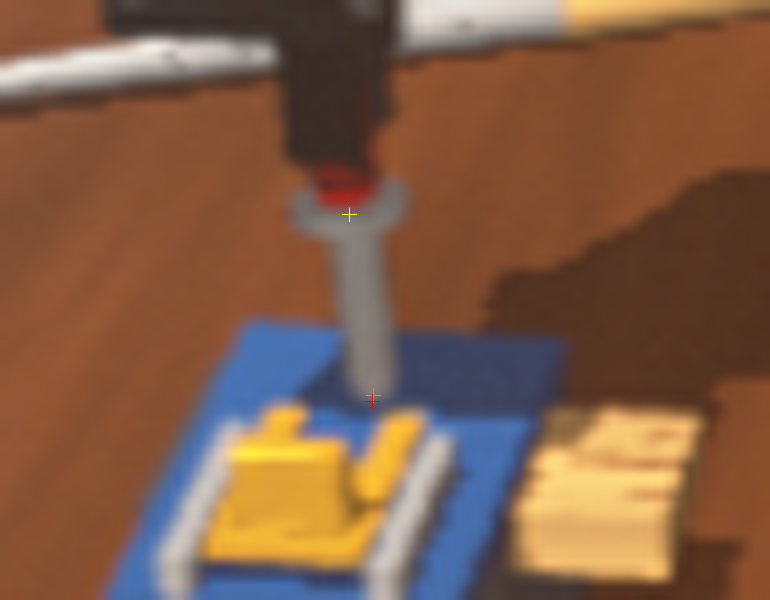

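Foot is 2.5 mm above the mouth and centred to within 0.6 mm by the model. I'll go down slowly and watch the force.

Emit:
{"method": "play_rows", "body": {
  "commands": [
    {"x": 0.5,"y": 0,"z": 3,"spin": 0},
    {"x": 0,"y": 0,"z": 3,"spin": 0}
  ]
}}

```text
time: 13.45
position: [0.6311, -0.1937, 0.1555]
tool_rot: [1.0, 0.007, 0.001, -0.001]
ft_force: [-0.6, 1.3, -2.0]
grip_width: 0.0177
```

Emit:
{"method": "play_rows", "body": {
  "commands": [
    {"x": 0,"y": 0,"z": 3,"spin": 0}
  ]
}}

```text
time: 13.55
position: [0.6311, -0.1938, 0.1523]
tool_rot: [1.0, 0.007, 0.001, -0.001]
ft_force: [0.1, 0.1, -1.0]
grip_width: 0.0173
```

Emit:
{"method": "play_rows", "body": {
  "commands": [
    {"x": 0,"y": 0,"z": 3,"spin": 0}
  ]
}}

```text
time: 13.65
position: [0.6311, -0.1937, 0.1489]
tool_rot: [1.0, 0.007, 0.001, -0.001]
ft_force: [-0.6, -0.4, -2.3]
grip_width: 0.0175
```

Emit:
{"method": "play_rows", "body": {
  "commands": [
    {"x": -0.7,"y": 0,"z": 4,"spin": 0},
    {"x": -0.7,"y": 0,"z": 4,"spin": 0}
  ]
}}

```text
time: 13.85
position: [0.6298, -0.1938, 0.1401]
tool_rot: [1.0, 0.007, 0.001, -0.001]
ft_force: [-0.2, 0.1, -1.2]
grip_width: 0.0177
```

Emit:
{"method": "play_rows", "body": {
  "commands": [
    {"x": -0.5,"y": 0,"z": 4,"spin": 0},
    {"x": -0.3,"y": 0,"z": 4,"spin": 0}
  ]
}}

```text
time: 14.05
position: [0.6289, -0.1938, 0.1313]
tool_rot: [1.0, 0.007, 0.001, -0.001]
ft_force: [0.4, -0.3, -1.4]
grip_width: 0.0172
```

Emit:
{"method": "play_rows", "body": {
  "commands": [
    {"x": -0.3,"y": 0,"z": 4,"spin": 0},
    {"x": -0.3,"y": 0,"z": 4,"spin": 0}
  ]
}}

```text
time: 14.25
position: [0.6286, -0.1939, 0.1226]
tool_rot: [1.0, 0.007, 0.001, -0.001]
ft_force: [0.9, 0.5, -1.3]
grip_width: 0.0172
```

Emit:
{"method": "play_rows", "body": {
  "commands": [
    {"x": -0.3,"y": 0,"z": 4,"spin": 0},
    {"x": -0.3,"y": 0,"z": 4,"spin": 0}
  ]
}}

```text
time: 14.45
position: [0.6284, -0.194, 0.1142]
tool_rot: [1.0, 0.007, 0.002, -0.001]
ft_force: [-0.2, 0.6, -1.7]
grip_width: 0.0171
```

Emit:
{"method": "play_rows", "body": {
  "commands": [
    {"x": -0.3,"y": 0,"z": 4,"spin": 0},
    {"x": -0.3,"y": 0,"z": 4,"spin": 0}
  ]
}}

```text
time: 14.65
position: [0.6279, -0.1941, 0.1055]
tool_rot: [1.0, 0.007, 0.002, -0.0]
ft_force: [-0.1, 0.5, -1.2]
grip_width: 0.0175
```

Emit:
{"method": "play_rows", "body": {
  "commands": [
    {"x": -0.3,"y": 0,"z": 3,"spin": 0}
  ]
}}

```text
time: 14.75
position: [0.6276, -0.194, 0.1021]
tool_rot: [1.0, 0.007, 0.002, -0.0]
ft_force: [0.2, -0.8, -1.9]
grip_width: 0.0179
```

```bash
python3 chk.py c13.png
```

```text
t 14.75 pos [ 0.6276 -0.194   0.1021] yaw 0.0144 tilt [0.0039 0.001 ] F [ 0.2 -0.8 -1.9] w 0.0179
tool d mm now-yaw [  3.3   0.1 -60.9]
spin -0.0016 tool d at target yaw [  3.    0.2 -60.9]
foot [ 0.6197 -0.194   0.0176] minus hole [ -2.9   0.2 -57.4]
```

View pics/c13.png

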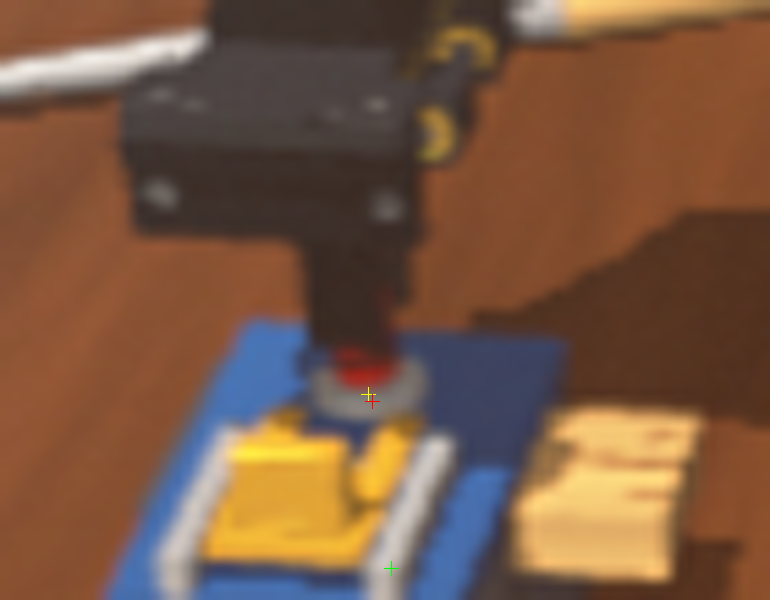

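The collar is about 2.5 mm above the flange. I'll keep going until it lands.

Emit:
{"method": "play_rows", "body": {
  "commands": [
    {"x": -0.2,"y": 0,"z": 2,"spin": 0}
  ]
}}

```text
time: 14.9
position: [0.6274, -0.1941, 0.0997]
tool_rot: [1.0, 0.007, 0.002, -0.0]
ft_force: [-0.7, 0.1, 10.3]
grip_width: 0.0175
```

Emit:
{"method": "play_rows", "body": {
  "commands": [
    {"x": 0,"y": 0,"z": 2,"spin": 0}
  ]
}}

```text
time: 15.0
position: [0.6276, -0.1942, 0.0996]
tool_rot: [1.0, 0.007, 0.002, -0.0]
ft_force: [-5.8, 1.3, 17.6]
grip_width: 0.0173
```

Emit:
{"method": "play_rows", "body": {
  "commands": [
    {"x": 0,"y": 0,"z": 2,"spin": 0}
  ]
}}

```text
time: 15.1
position: [0.6276, -0.1942, 0.0997]
tool_rot: [1.0, 0.007, 0.002, -0.0]
ft_force: [-3.7, 0.9, 9.0]
grip_width: 0.0174
```

Emit:
{"method": "play_rows", "body": {
  "commands": [
    {"x": -2,"y": 0,"z": 0,"spin": 0},
    {"x": -2,"y": 0,"z": 0,"spin": 0}
  ]
}}

```text
time: 15.3
position: [0.6258, -0.1943, 0.1008]
tool_rot: [1.0, 0.007, 0.005, 0.0]
ft_force: [2.8, 0.4, -4.1]
grip_width: 0.0173
```

Emit:
{"method": "play_rows", "body": {
  "commands": [
    {"x": 0,"y": 0,"z": 0,"spin": 0},
    {"x": 0,"y": 0,"z": 0,"spin": 0},
    {"x": 0,"y": 0,"z": 0,"spin": 0},
    {"x": 0,"y": 0,"z": 0,"spin": 0}
  ],
  "grip": 0.5
}}

```text
time: 15.7
position: [0.6237, -0.1944, 0.1002]
tool_rot: [1.0, 0.007, 0.003, 0.0]
ft_force: [-0.1, -0.2, 0.3]
grip_width: 0.0397
```

Emit:
{"method": "play_rows", "body": {
  "commands": [
    {"x": 0,"y": 0,"z": -10,"spin": 0},
    {"x": 0,"y": 0,"z": -25,"spin": 0},
    {"x": 0,"y": 0,"z": -35,"spin": 0},
    {"x": 0,"y": 0,"z": -25,"spin": 0},
    {"x": 0,"y": 0,"z": 0,"spin": 0}
  ]
}}

```text
time: 16.2
position: [0.6222, -0.1944, 0.1994]
tool_rot: [1.0, 0.007, 0.001, -0.0]
ft_force: [0.3, -0.8, 0.3]
grip_width: 0.0436
```

```bash
python3 chk.py c14.png
```

```text
t 16.2 pos [ 0.6222 -0.1944  0.1994] yaw 0.0149 tilt [0.0019 0.0008] F [ 0.3 -0.8  0.3] w 0.0436
tool d mm now-yaw [ 8.3 -0.1 36.4]
spin -0.0011 tool d at target yaw [ 8.4 -0.1 36.4]
foot [ 0.6132 -0.194   0.1136] minus hole [-9.4  0.2 38.6]
```

View pics/c14.png

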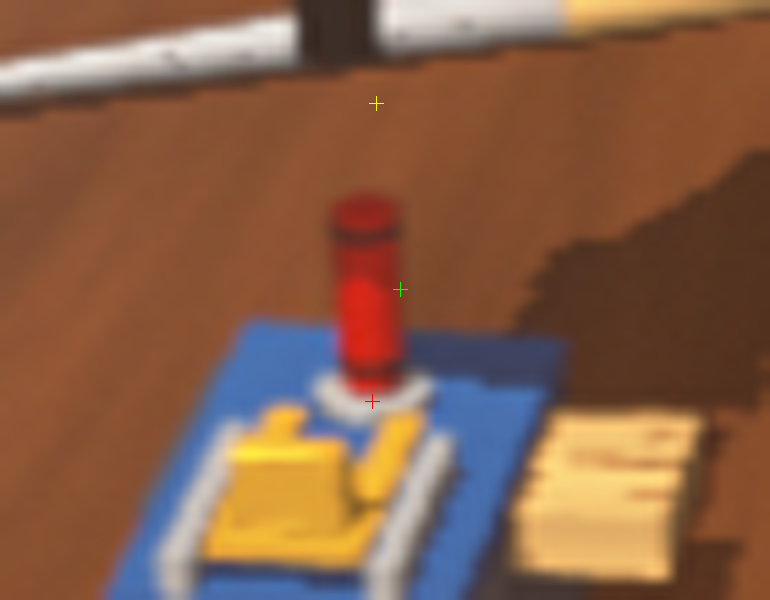

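Pin upright, collar flat on the flange around (372,390). Next I'll go to the keeper tab's outer side with the fingers shut.

Emit:
{"method": "play_rows", "body": {
  "commands": [
    {"x": 0,"y": -20,"z": 0,"spin": 0},
    {"x": 0,"y": -35,"z": 0,"spin": 0},
    {"x": 0,"y": -35,"z": 0,"spin": 0},
    {"x": 0,"y": -35,"z": 0,"spin": 0},
    {"x": 0,"y": -12,"z": 0,"spin": 0},
    {"x": 0,"y": 0,"z": 0,"spin": 0}
  ],
  "grip": 0
}}

```text
time: 16.85
position: [0.6128, -0.0469, 0.1902]
tool_rot: [1.0, 0.006, -0.008, -0.004]
ft_force: [0.1, -0.6, 0.2]
grip_width: 0.0047
```

```bash
python3 -c "
from h import *
go([.6204,-.0552,.096],.016)"
```

```text
t 16.85 pos [ 0.6128 -0.0469  0.1902] yaw 0.0131 tilt [-0.0159  0.0083] F [ 0.1 -0.6  0.2] w 0.0047
tool d mm now-yaw [ 9.   9.2 94. ]
spin -0.0029 tool d at target yaw [ 7.4  8.4 94.2]
```

Emit:
{"method": "play_rows", "body": {
  "commands": [
    {"x": 4,"y": 1,"z": 22,"spin": 0},
    {"x": 4,"y": 1,"z": 25,"spin": 0},
    {"x": 0,"y": 0,"z": 22,"spin": 0},
    {"x": 0,"y": 0,"z": 12,"spin": 0},
    {"x": 0,"y": 0,"z": 0,"spin": 0}
  ]
}}

```text
time: 17.35
position: [0.6194, -0.0512, 0.1044]
tool_rot: [1.0, 0.006, -0.009, -0.003]
ft_force: [-0.7, 0.2, 0.7]
grip_width: 0.0005
```

```bash
python3 -c "
from h import *
go([.6204,-.0552,.096],.016)"; python3 chk.py c15.png
```

```text
t 17.35 pos [ 0.6194 -0.0512  0.1044] yaw 0.0126 tilt [-0.0176  0.0061] F [-0.7  0.2  0.7] w 0.0005
tool d mm now-yaw [1.1 4.1 8.4]
spin -0.0034 tool d at target yaw [0.9 4.  8.4]
t 17.35 pos [ 0.6194 -0.0512  0.1044] yaw 0.0126 tilt [-0.0176  0.0061] F [-0.7  0.2  0.7] w 0.0005
tool d mm now-yaw [  8.3 142.8 -59.6]
spin -0.0034 tool d at target yaw [  8.9 143.2 -58.6]
foot [ 0.6105 -0.051   0.0214] minus hole [-12.1 143.2 -53.6]
```

View pics/c15.png

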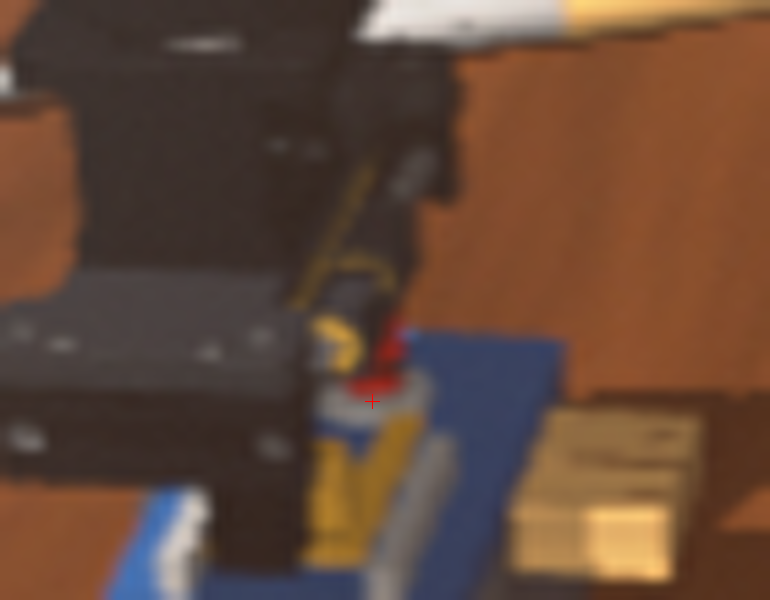

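Emit:
{"method": "play_rows", "body": {
  "commands": [
    {"x": 1,"y": 1,"z": 5,"spin": 0},
    {"x": 0,"y": 2,"z": 3,"spin": 0},
    {"x": 0,"y": 3,"z": 0,"spin": 0},
    {"x": 0,"y": 3,"z": 0,"spin": 0}
  ]
}}

```text
time: 17.8
position: [0.6232, -0.0622, 0.0996]
tool_rot: [1.0, 0.006, -0.005, -0.002]
ft_force: [0.2, 0.9, 0.4]
grip_width: 0.0007
```

Emit:
{"method": "play_rows", "body": {
  "commands": [
    {"x": 0,"y": 5,"z": 0,"spin": 0},
    {"x": 0,"y": 5,"z": 0,"spin": 0}
  ]
}}

```text
time: 18.0
position: [0.6239, -0.073, 0.1006]
tool_rot: [1.0, 0.006, -0.004, -0.002]
ft_force: [-0.1, 1.0, 0.3]
grip_width: 0.0006
```

Emit:
{"method": "play_rows", "body": {
  "commands": [
    {"x": -2,"y": 4,"z": 2,"spin": 0},
    {"x": -1,"y": 4,"z": 2,"spin": 0}
  ]
}}

```text
time: 18.2
position: [0.6214, -0.0823, 0.0971]
tool_rot: [1.0, 0.006, -0.004, -0.001]
ft_force: [0.7, 0.6, 0.1]
grip_width: 0.0002
```

Emit:
{"method": "play_rows", "body": {
  "commands": [
    {"x": 0,"y": 5,"z": 0,"spin": 0},
    {"x": 0,"y": 5,"z": 0,"spin": 0}
  ]
}}

```text
time: 18.4
position: [0.6213, -0.0919, 0.0968]
tool_rot: [1.0, 0.006, -0.004, -0.003]
ft_force: [-0.1, 2.1, 1.1]
grip_width: 0.0005
```

```bash
python3 chk.py c16.png
```

```text
t 18.4 pos [ 0.6213 -0.0919  0.0968] yaw 0.0114 tilt [-0.0072  0.005 ] F [-0.1  2.1  1.1] w 0.0005
tool d mm now-yaw [  7.7 102.1 -66.8]
spin -0.0046 tool d at target yaw [  7.7 102.5 -66.2]
foot [ 0.6127 -0.0925  0.0129] minus hole [ -9.9 101.7 -62.1]
```

View pics/c16.png

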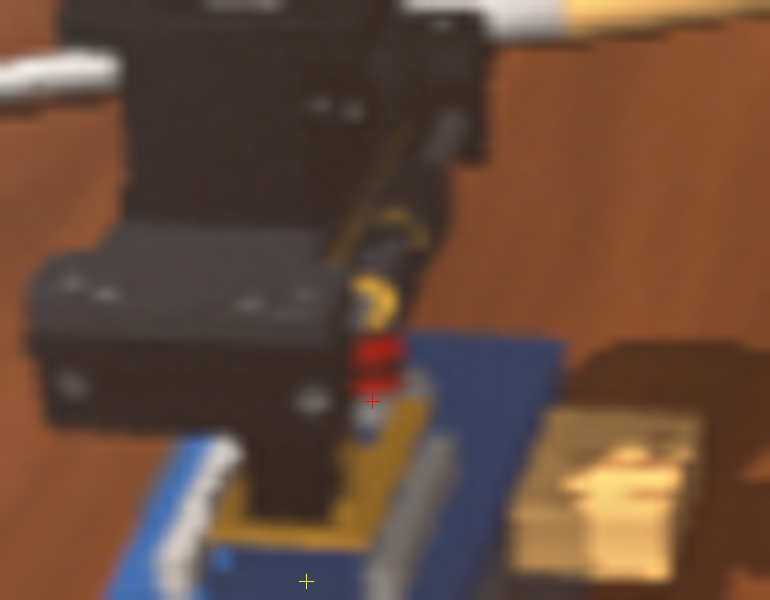

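Contact: the keeper is moving (plate edge now at row ~545) and Fy is about 2 N. Continuing to the stop.

Emit:
{"method": "play_rows", "body": {
  "commands": [
    {"x": 0,"y": 6,"z": 0,"spin": 0},
    {"x": 0,"y": 6,"z": 0,"spin": 0},
    {"x": 0,"y": 6,"z": 0,"spin": 0}
  ]
}}

```text
time: 18.75
position: [0.6216, -0.1107, 0.0968]
tool_rot: [1.0, 0.006, -0.004, -0.003]
ft_force: [0.5, 3.6, 1.2]
grip_width: 0.0004
```

Emit:
{"method": "play_rows", "body": {
  "commands": [
    {"x": 0,"y": 4,"z": 0,"spin": 0},
    {"x": 0,"y": 4,"z": 0,"spin": 0}
  ]
}}

```text
time: 18.95
position: [0.6218, -0.1198, 0.0968]
tool_rot: [1.0, 0.006, -0.004, -0.003]
ft_force: [0.8, 2.7, 0.9]
grip_width: 0.0005
```

Emit:
{"method": "play_rows", "body": {
  "commands": [
    {"x": 0,"y": 3,"z": 0,"spin": 0}
  ]
}}

```text
time: 19.05
position: [0.6219, -0.1233, 0.0968]
tool_rot: [1.0, 0.006, -0.003, -0.003]
ft_force: [0.2, 2.9, 0.9]
grip_width: 0.0004
```

Emit:
{"method": "play_rows", "body": {
  "commands": [
    {"x": 0,"y": 3,"z": 0,"spin": 0}
  ]
}}

```text
time: 19.15
position: [0.6219, -0.1267, 0.0968]
tool_rot: [1.0, 0.006, -0.003, -0.003]
ft_force: [1.3, 1.5, 1.6]
grip_width: 0.0006
```

Emit:
{"method": "play_rows", "body": {
  "commands": [
    {"x": 0,"y": 3,"z": 0,"spin": 0}
  ]
}}

```text
time: 19.25
position: [0.6219, -0.1287, 0.0969]
tool_rot: [1.0, 0.005, -0.003, -0.004]
ft_force: [2.6, 11.0, 3.5]
grip_width: 0.0003
```

Emit:
{"method": "play_rows", "body": {
  "commands": [
    {"x": 0,"y": 3,"z": 0,"spin": 0}
  ]
}}

```text
time: 19.35
position: [0.6219, -0.1286, 0.0969]
tool_rot: [1.0, 0.004, -0.004, -0.007]
ft_force: [2.1, 14.1, 3.6]
grip_width: 0.0004
```

Emit:
{"method": "play_rows", "body": {
  "commands": [
    {"x": 0,"y": 3,"z": 0,"spin": 0}
  ]
}}

```text
time: 19.45
position: [0.622, -0.1285, 0.097]
tool_rot: [1.0, 0.004, -0.004, -0.01]
ft_force: [1.9, 9.5, 2.3]
grip_width: 0.0004
```

Emit:
{"method": "play_rows", "body": {
  "commands": [
    {"x": 0,"y": -8,"z": 0,"spin": 0},
    {"x": 0,"y": -15,"z": 0,"spin": 0},
    {"x": 0,"y": -10,"z": -20,"spin": 0},
    {"x": 0,"y": 0,"z": -40,"spin": 0},
    {"x": 0,"y": 0,"z": -45,"spin": 0},
    {"x": -20,"y": -40,"z": -20,"spin": 0},
    {"x": -30,"y": -45,"z": 0,"spin": 0},
    {"x": -30,"y": -45,"z": 0,"spin": 0}
  ]
}}

```text
time: 20.25
position: [0.5445, 0.0291, 0.228]
tool_rot: [1.0, 0.001, -0.003, -0.006]
ft_force: [-0.3, 1.0, -0.5]
grip_width: 0.0007
```

Emit:
{"method": "play_rows", "body": {
  "commands": [
    {"x": -30,"y": -40,"z": 0,"spin": 0},
    {"x": -20,"y": -30,"z": 0,"spin": 0},
    {"x": 0,"y": 0,"z": 0,"spin": 0}
  ],
  "grip": 0.5
}}

```text
time: 20.55
position: [0.4866, 0.1052, 0.2298]
tool_rot: [1.0, 0.004, -0.004, -0.005]
ft_force: [1.2, -0.9, 0.8]
grip_width: 0.017
```

```bash
python3 -c "
from h import *
go(None)
t,s=pics('17');crop(t,355,150,100,75,8,'c17t.png');crop(s,290,180,100,75,8,'c17s.png')"
```

```text
t 20.55 pos [0.4866 0.1052 0.2298] yaw 0.0083 tilt [-0.0081  0.0094] F [ 1.2 -0.9  0.8] w 0.017
```

View pics/c17t.png

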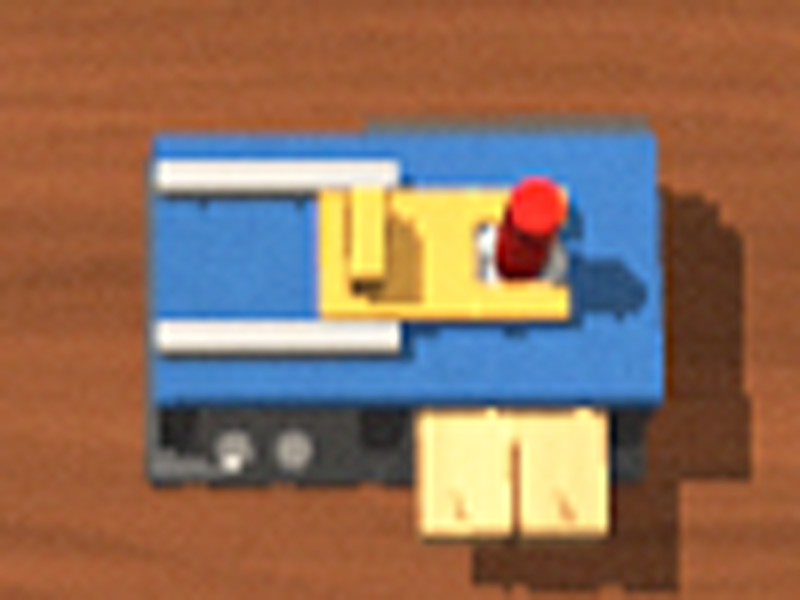

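View pics/c17s.png

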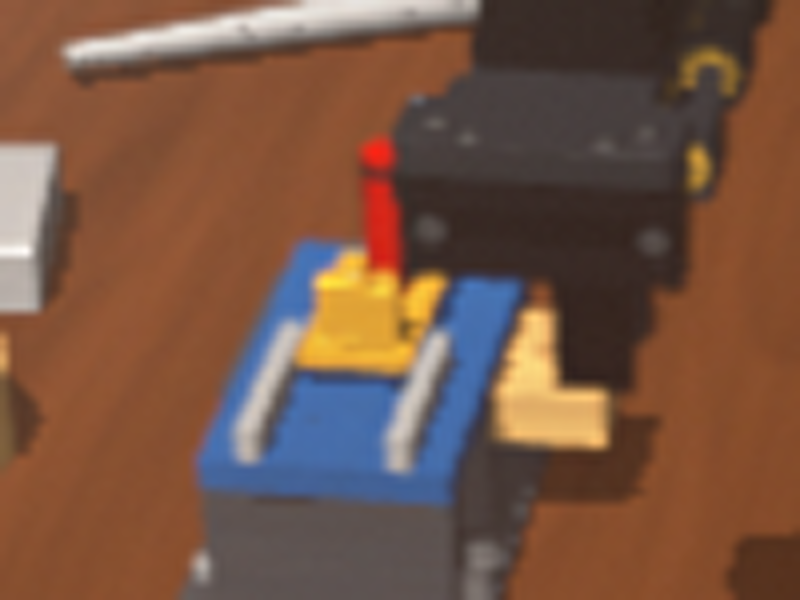

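View pics/side_17.png

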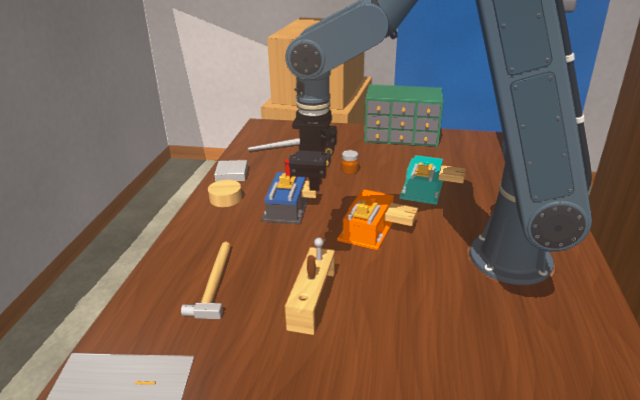

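```bash
python3 -c "
from h import *
from rig import cams
t=cams.camera('top');H=np.array([.6226,-.1942,0]);bx=np.array([1,.0162,0]);by=np.array([-.0162,1,0])
c=lambda P:np.round((proj(t,P)+.5-[305,113])*8,1).tolist()
print('tab top ctr',c(H+by*.05+[0,0,.114]),'plate end',c(H+by*.064+[0,0,.089]),'pin front edge',c(H-bx*.085+[0,0,.06]),'handle top',c(H+[0,0,.141]),'tab if 5mm short',c(H+by*.055+[0,0,.114]))
"
```

```text
tab top ctr [[368.2, 227.3]] plate end [[320.0, 251.0]] pin front edge [[514.2, 528.2]] handle top [[535.0, 200.7]] tab if 5mm short [[352.4, 227.3]]
```

In the top view the plate end (318 vs 320 predicted), tab (367 vs 368) and handle top match the fully closed pose. The bench pin front (about 530 vs 528) matches home. Handing in.

```bash
python3 -c "
from rig import robot
print(robot.get_obs()['time'],robot.hand_in())"
```

```text
the job is handed in; nothing more can be done
20.7 None
```

The job is done and handed in at 20.7 s of the 72 s allowed. I pushed the bench pin in the blue bracket home, seated the red locking pin through the flange, and slid the brass keeper over its collar. Everything is released and the gripper is clear of the bracket.

- **Bench pin:** it stopped against its end stop at about 15 N. In the last top picture its front edge is within about 1 mm of the home position.
- **Locking pin:** it met almost no resistance going in until the collar landed on the flange. The pictures show it upright with the collar flat.
- **Keeper:** it stopped at about 14 N. Its tab and plate are within about 1 mm of fully closed in the top picture.
- **Other tools:** the punch, graver, hammer and jar appear where they were in the last side picture.

**What disagreed:**
- The side camera reads about 2 mm off from the top camera, so I used the top-camera estimate of the hole.
- The tool tilted by up to about 4° during moves, so the pin leaned about 4° in the grip as it went in. It stood up straight once released.

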